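# Close the tin box: clear the tall tin, seat the lid, snap the bail

### The arm

A 7-joint arm with a two-finger parallel gripper is mounted at the origin on the work surface. World frame = base frame: x ahead of the robot, y to its left, z up, the work surface at z = 0. Lengths are in m, angles in rad, forces in N, time in s.
With the tool pointing down it reaches from about 0.425 to 0.875 m from the base axis. Payload 9.9 kg.
Tool frame: the origin (TCP) lies between the finger pads; the fingertips stand 17 mm ahead of it and the grasp point (between the pads) lies 2 mm behind it (r.nose_length is the distance from the TCP to the fingertips, in m); z points along the fingers, y is the direction in which the jaws open and shut (so a half turn about z gives the same grasp; the last joint's range is limited). The gripper opens to 85 mm and grips with 20 to 120 N. Pads are 22 mm wide; open, the fingers measure 114 mm over their backs; the gripper's body (76 mm by 85 mm) begins 54 mm behind the grasp point. The pads swing forward as they close: fully open they stand 13 mm farther back than shut.
Start: joints at [1.022, 0.576, 0.025, 1.437, -0.015, 1.129, -0.057], TCP at [0.303, -0.603, 0.248] pointing down, gripper open.
Joint ranges: [-2.76, 2.76], [-0.34, 2.15], [-1.52, 1.57], [0.19, 2.46], [-1.09, 4.23], [0.17, 1.99], [-2.82, 2.82]. Speed limits (rad/s): [2.22, 2.22, 3.01, 3.01, 3.14, 3.14, 3.14].

### API

Orientations are given as [roll, pitch, yaw] about the fixed x, y, z axes, in that order (R = Rz(yaw) Ry(pitch) Rx(roll)).
In Python, from plant import readout, cams, job, r gives the robot as it stands.
- The arm moves only by the tool servo_tool, never from a script. Its argument "rows" is a list of rows, each a list of 3 entries, a list of its own where there are three numbers: the turn, a rotation vector about the tool's x, y, z in degrees, then the shift along the tool's x, y, z in mm, then the opening in per cent of the stroke, from 0 (shut) to 100 (fully open). In form: [[[rx, ry, rz], [x, y, z], hand], ...]. A call has exactly 10 rows; each row is the pose to reach, as a shift and turn from the pose commanded when the call began, along the tool's axes at that moment; what a row does not reach only later rows make up. A row lasts 1/10 s, in which the tool goes at most 50 mm and 8.59 degrees, less where a joint would pass 70% of its speed; a pose out of reach is approached as far as the arm can. A call with a gripper value outside its range is refused whole. The fingers move at their own pace and stop on an object; "grip_force" is the grip in N (left out, the last holds). Time passes only in rows, so rows that repeat a pose let the fingers close, or fill a call up. It gives the time, the measured TCP pose, the force and the opening at its end, in the units of the state.
- readout.observe(): the state, without advancing time (a new reading comes with each control period).
- cams.snapshot(name): name is "scene" or "side" or "wrist"; returns a dict with "pixels" (384x512x3 uint8, blue, green, red), "fovy" (degrees; the focal length in pixels is half the picture's height over the tangent of half this angle, whatever the lens; pixels are square), "cx", "cy" (the principal point, pixels), "pose" (4x4, takes a point from camera to world coordinates); the wrist camera has in their place "T_tool_cam" (4x4, takes a point from camera to tool coordinates, whose origin is the TCP and whose axes are the flange's). Camera axes: x right, y down, z forward; pixel columns grow to the right and rows downward; lengths in m; the calibration is good to about 2 mm. The wrist camera is an equidistant fisheye: a pixel r from the principal point sees the ray r / f radians off the axis. A picture is of the moment at which its call begins: read the wrist's pose just before it. There is no depth.
- job.close_job(): hands the job in, once; it reports no verdict.
The state is a dict: "time": time; "joints": joint angles; "joint_vel": joint speeds; "joint_efforts": joint torques, N m; "tool_pos": TCP position; "tool_rot": TCP orientation; "wrist_force": force on the tool from outside, world axes, zero at the start; "moment": the same for the moment, N m; "grip_width": opening from 0.0 (shut) to 1.0 (fully open).
Only numpy, scipy, OpenCV 4.12 (cv2) and the standard library are available. Lean on these libraries where they do the work, as an engineer would, in place of code of your own. Each camera call takes 0.05 s, during which the arm holds its last target.

### The job

The tall tin sticks up out of the plywood box, so the lid cannot seat: stand it upright on the cork mat and leave the two short tins in the box. Then take the lid from its sloping stand and seat it fully on the box with its catch bar over the edge away from the open bail, and finally swing the wire bail over the top and push it past the catch bar until it snaps down in front of it. Let go of everything and leave the bowl, jar and brush where they are.

Things in the scene. Friction and masses are not known exactly. Their poses are not given: they have to be found in the camera images.
- box: Fixed open plywood box, 96 (x) x 162 (y) x 65 mm high, walls and floor 6 mm; origin at the centre of its underside, z up. Its front (-x) faces roughly to the robot; the open bail hangs behind its rear (+x). A black line inside, 55 mm up, marks the fill height.
- seat (a point): Centre of the box's rim plane, 65 mm above the table, axes as the box: the underside of the seated lid's board comes here.
- lid_grip (a point): Centre of the bar handle, 34 (x) x 14 (y) x 30 mm high (z), on the loose plywood lid (0.2 to 0.4 kg). Axes are the lid's, z out of its top. The lid's board, 98 x 160 x 8 mm (46 mm to the front, 52 to the rear), has its top 15 mm and its underside 23 mm below this point. Under it a frame of round bars, 81 x 146 mm outside, reaches 8 mm down and fits in the box with 1.5 to 2 mm play a side.
- catch (a point): Middle of the lid's catch bar: round, 8 mm diameter, 100 mm long along the lid's y, on top of the lid's front (-x) edge: 48 mm in front of the handle's centre, its axis 10 mm above the board's top. Lid axes. It must lie over the box's front.
- tall_tin_mid (a point): Centre of the tall loose metal tin, 40 mm diameter, 95 mm high, 0.15 to 0.3 kg, z its axis. It stands in one of three places in the box, with its top 36 mm above the rim.
- short_tin_a_mid (a point): Centre of one short loose metal tin, 40 mm diameter, 45 mm high, standing in the box; stays there.
- short_tin_b_mid (a point): Centre of the other short tin, same size; stays there.
- mat: Fixed square cork mat, 130 x 130 x 4 mm, beside the box (either side); origin at the centre of its underside.
- stand: Fixed wooden sloping stand beside the box, across from the mat, 125 x 130 mm on the table; origin at the centre of its underside. The lid leans on it, its z tilted 26 degrees from vertical towards the stand's +x (away from the robot), catch bar high, its rear edge on a ledge.
- bail_hinge (a point): Middle of the bail's hinge line on the box, 20 mm behind the box's centre, 83 mm above its underside; axes as the box; the hinge line runs along y through steel ears on the two side walls, 84 to 94 mm either side of the middle, up to 96 mm high.
- bail_grip (a point): Centre of the bail's wooden roller grip: 20 mm diameter, 80 mm long along the box's y, free to spin on its wire, 78.5 mm from the hinge line. The wire arms run 94 mm either side of the box's middle, outside the lid. The arms are sprung: they stretch up to 10 mm outward (4 N to begin, 1 N more per mm).
- bail (a joint): Bail angle, rad. 0: open, roller behind the box, 6 deg above the level of the hinge; grows as the roller rises over the top (1.47) and down in front; end stop 3.18. Stays where left. With the lid on, the roller meets the catch bar at 2.91, must be pushed down over it (5 to 20 N, peak at 3.04) and snaps to 3.14 or more. No room for a finger between roller and catch bar: push from above.
- bowl: Bystander: steel bowl 120 mm wide, 50 mm high, beyond the work, to one side; origin at the centre of its underside.
- jar: Bystander: white jar 64 mm diameter, 85 mm high, beyond the work, to the other side; origin at the centre of its underside.
- brush: Bystander: paint brush lying beyond the box.
Not all that is in view belongs to the job. Leave any blue or orange look-alike of the box alone.

How it is judged:
On the way, in this order (a step that is already met when the one before it is completed fails the run):
1. the tall tin stands upright on the cork mat, let go (z of tall_tin_mid in the frame of mat between 0.046 and 0.056 m and x of tall_tin_mid in the frame of mat between -0.06 and 0.06 m and y of tall_tin_mid in the frame of mat between -0.06 and 0.06 m and angle between tall_tin_mid's own z axis and vertical below 0.1 rad and contact force between the fingers and tall_tin below 0.1 N), for 0.2 s.
2. the lid is fully seated on the box, let go, the bail still open (z of lid_grip in the frame of seat between 0.02 and 0.0255 m and x of lid_grip in the frame of seat between -0.005 and 0.005 m and y of lid_grip in the frame of seat between -0.005 and 0.005 m and x of catch in the frame of seat between -0.054 and -0.042 m and angle between lid_grip's own z axis and vertical below 0.03 rad and contact force between the fingers and lid below 0.1 N and value of joint bail below 2.8 rad), for 0.2 s.
At the end, for the whole second after the job is handed in: Tall tin upright (6 deg) with its axis on the mat; lid seated: within 5 mm of the box centre each way, at most 2.5 mm high, level within 1.7 deg, catch bar over the front; both short tins in the box below the rim; bail snapped in front of the catch bar (joint above 3.10); all at rest and released (z of tall_tin_mid in the frame of mat between 0.046 and 0.056 m and x of tall_tin_mid in the frame of mat between -0.06 and 0.06 m and y of tall_tin_mid in the frame of mat between -0.06 and 0.06 m and angle between tall_tin_mid's own z axis and vertical below 0.1 rad and z of lid_grip in the frame of seat between 0.02 and 0.0255 m and x of lid_grip in the frame of seat between -0.005 and 0.005 m and y of lid_grip in the frame of seat between -0.005 and 0.005 m and x of catch in the frame of seat between -0.054 and -0.042 m and angle between lid_grip's own z axis and vertical below 0.03 rad and x of short_tin_a_mid in the frame of seat between -0.042 and 0.042 m and y of short_tin_a_mid in the frame of seat between -0.075 and 0.075 m and x of short_tin_b_mid in the frame of seat between -0.042 and 0.042 m and y of short_tin_b_mid in the frame of seat between -0.075 and 0.075 m and z of each of short_tin_a_mid, short_tin_b_mid in the frame of seat below 0 m and value of joint bail above 3.1 rad and linear speed of each of lid, tall_tin below 0.01 m/s); the robot touches nothing.
It fails at once if the bowl, jar or brush is moved by more than 30 mm (distance of any of bowl, jar, brush from where it was at the start of the episode above 0.03 m).
It also fails if it takes over 72 s, if anything falls off the work surface, if the arm or the gripper's body presses on something with over 40 N, if the wrist force passes 120 N, or if a joint passes its speed limit or range.

## Working session

There is one attempt and no reset: what is moved stays moved. The work goes in short steps, Python scripts to look and compute and a tool call to move; the robot and the scene stay as the last step left them, time stands still between calls to the robot, and variables do not carry over. Pictures are saved under pics/ and viewed, and the job is handed in when it is done.

Besides the shell and the picture viewer there is one more tool, called after "Call:" in YAML: its name, and indented under it one key for each argument. servo_tool: Moves the arm, as the interface text tells. Its arguments: {"type":"object","properties":{"rows":{"type":"array"},"grip_force":{"type":"number"}},"required":["rows"]}

```bash
ls; mkdir -p pics; python3 - <<'E'
from plant import readout, cams, job, r
import cv2, numpy as np
print(readout.observe())
for n in ["scene","side","wrist"]:
    s=cams.snapshot(n); cv2.imwrite(f"pics/{n}0.png",s["pixels"]); print(n,s["fovy"],s["cx"],s["cy"],np.round(s.get("pose",s.get("T_tool_cam")),4).tolist())
print(r.nose_length)
E
```

```text
pics
{'time': 0.0, 'joints': array([ 1.0222304 ,  0.57653557,  0.02482377,  1.43794775, -0.01498302,
        1.12899054, -0.05651566]), 'joint_vel': array([ 6.41347346e-05,  4.14180950e-04,  9.39848937e-04, -3.00014454e-04,
        1.19547718e-03,  4.35652028e-04, -5.95343112e-04]), 'joint_efforts': array([-5.33506827e-04, -7.65761089e+01,  2.25032620e+00, -2.85968649e+01,
        1.52980036e-02,  1.27711557e-02,  2.98693465e-05]), 'tool_pos': array([ 0.30235673, -0.60299931,  0.24742583]), 'tool_rot': array([-3.13989833e+00,  9.34974300e-05,  4.64808223e-01]), 'wrist_force': array([ 0.69112154, -0.51354403,  1.04246655]), 'moment': array([-0.02422862,  0.00684792,  0.00121142]), 'grip_width': 0.9999408108552469}
scene 50.114495424108014 257.98021501720666 190.62003783207962 [[0.7574, 0.5385, -0.3692, 0.9477], [0.6528, -0.6332, 0.4157, -0.3702], [-0.01, -0.5559, -0.8312, 1.0461], [0.0, 0.0, 0.0, 1.0]]
side 42.50129653686906 257.2149083166223 198.69201007843188 [[-0.7026, -0.4082, 0.5828, -0.393], [-0.7114, 0.3837, -0.5889, 1.0322], [0.0168, -0.8284, -0.5599, 0.991], [0.0, 0.0, 0.0, 1.0]]
wrist 65.70646984690485 256.2989405640105 191.26120506070203 [[0.0003, -0.9571, -0.2896, 0.0733], [1.0, 0.0003, 0.0, 0.001], [0.0001, -0.2896, 0.9571, -0.1258], [0.0, 0.0, 0.0, 1.0]]
0.017
```

View pics/scene0.png

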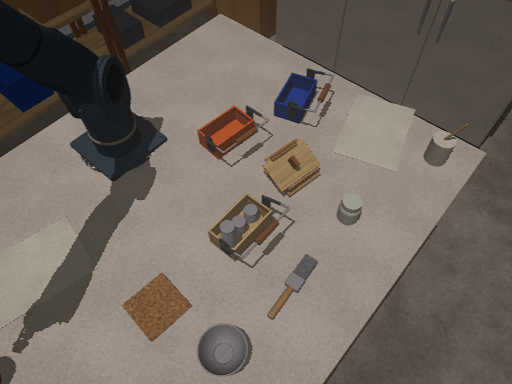

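View pics/side0.png

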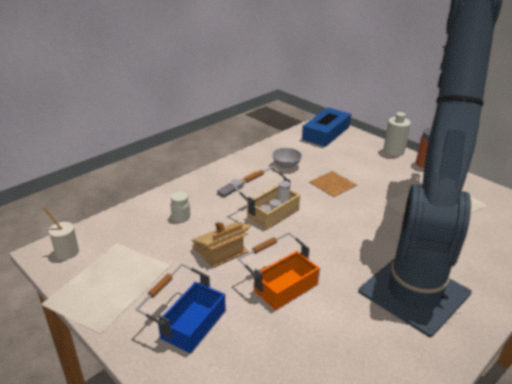

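View pics/wrist0.png

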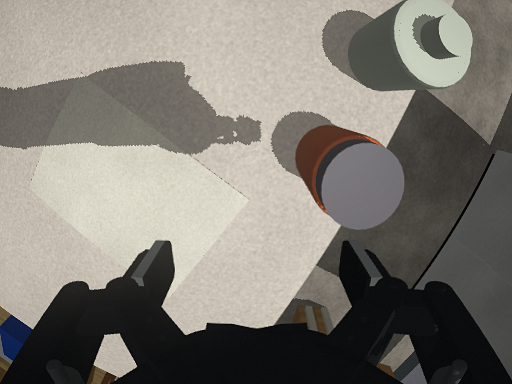

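The plywood box is at scene (240,225), with the orange (228,131) and blue (296,98) boxes as look-alikes. The cork mat is at (157,306) and the lid on its stand at (292,165). The tall tin looks like the one at (228,230). I'll crop in to check that.

```bash
cat > h.py <<'E'
import numpy as np, cv2
from scipy.spatial.transform import Rotation as R
from plant import readout, cams
def f_of(s): return s["pixels"].shape[0]/2/np.tan(np.radians(s["fovy"])/2)
def pose(st=None):
    st=st or readout.observe(); T=np.eye(4); T[:3,:3]=R.from_euler('xyz',st["tool_rot"]).as_matrix(); T[:3,3]=st["tool_pos"]; return T
def ray(s,u,v,Twc):
    f=f_of(s); x=u-s["cx"]; y=v-s["cy"]
    if "T_tool_cam" in s:
        rr=np.hypot(x,y); th=rr/f; d=np.array([x/rr*np.sin(th),y/rr*np.sin(th),np.cos(th)])
    else: d=np.array([x/f,y/f,1.]); d/=np.linalg.norm(d)
    return Twc[:3,3],Twc[:3,:3]@d
def onz(s,u,v,z,Twc):
    o,d=ray(s,u,v,Twc); return o+d*(z-o[2])/d[2]
def proj(s,p,Twc):
    q=np.linalg.inv(Twc)@np.append(p,1); f=f_of(s)
    if "T_tool_cam" in s:
        rr=np.hypot(q[0],q[1]); th=np.arctan2(rr,q[2]); return s["cx"]+f*th*q[0]/rr, s["cy"]+f*th*q[1]/rr
    return s["cx"]+f*q[0]/q[2], s["cy"]+f*q[1]/q[2]
def snap(n,name=None):
    T=pose(); s=cams.snapshot(n); Twc=T@s["T_tool_cam"] if n=="wrist" else s["pose"]
    if name: cv2.imwrite(f"pics/{name}.png",s["pixels"]); np.savez(f"pics/{name}.npz",T=Twc,fovy=s["fovy"],cx=s["cx"],cy=s["cy"],wrist=(n=="wrist"))
    return s,Twc
def load(name):
    z=np.load(f"pics/{name}.npz"); s=dict(pixels=cv2.imread(f"pics/{name}.png"),fovy=float(z["fovy"]),cx=float(z["cx"]),cy=float(z["cy"]))
    if z["wrist"]: s["T_tool_cam"]=1
    return s,z["T"]
def tool_delta(target_pos,target_R=None):
    T=pose(); d=T[:3,:3].T@(np.array(target_pos)-T[:3,3])*1000
    rv=None if target_R is None else np.degrees(R.from_matrix(T[:3,:3].T@target_R).as_rotvec())
    return np.round(d,1), None if rv is None else np.round(rv,2)
E
python3 - <<'E'
from h import *
s,T=snap("scene","sc"); im=s["pixels"]
cv2.imwrite("pics/c1.png",cv2.resize(im[130:290,190:340],None,fx=5,fy=3.75*5/3.75)[:600*2]) if 0 else cv2.imwrite("pics/c1.png",cv2.resize(im[130:280,190:340],(600,600),interpolation=cv2.INTER_CUBIC))
s2,T2=snap("side","sd"); cv2.imwrite("pics/c2.png",cv2.resize(s2["pixels"][140:290,180:380],(800,600),interpolation=cv2.INTER_CUBIC))
hsv=cv2.cvtColor(im,cv2.COLOR_BGR2HSV)
m=cv2.inRange(hsv,(8,120,60),(18,255,220)); m[:250]=0
c=max(cv2.findContours(m,0,2)[0],key=cv2.contourArea)
rc=cv2.minAreaRect(c); print(rc)
b=cv2.approxPolyDP(cv2.convexHull(c),6,True)[:,0]
for p in b: print(p,onz(s,*p,0.004,T))
E
```

```text
((156.81146240234375, 306.0737609863281), (46.477386474609375, 53.13530731201172), 50.194427490234375)
[161 273] [ 0.46001933 -0.22115924  0.004     ]
[190 306] [ 0.5847617  -0.23307932  0.004     ]
[151 340] [ 0.57298507 -0.35475596  0.004     ]
[123 304] [ 0.44915486 -0.34229654  0.004     ]
```

View pics/c1.png

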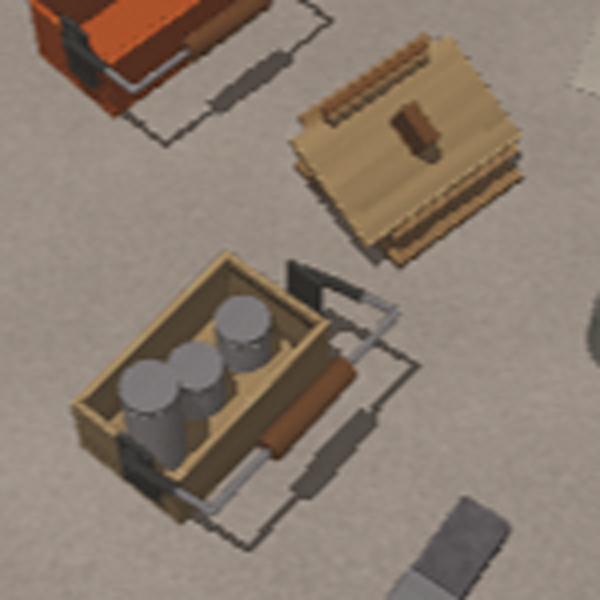

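View pics/c2.png

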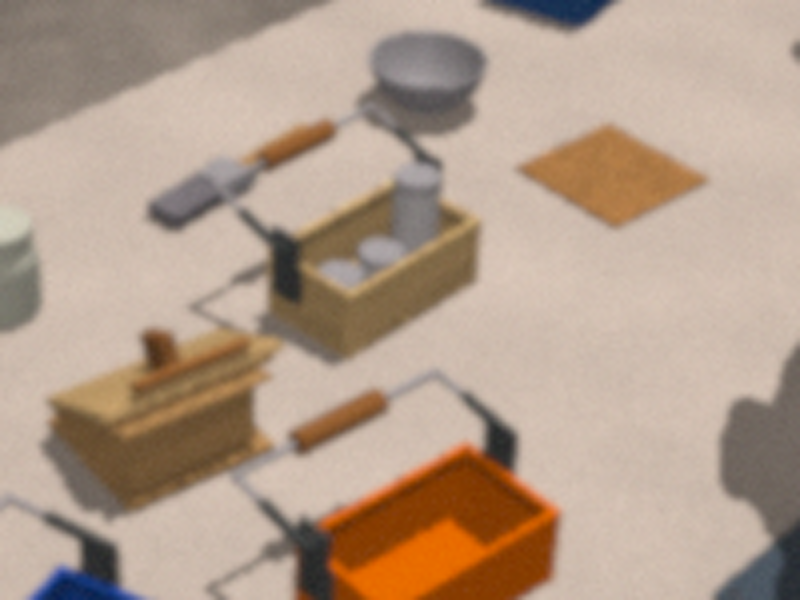

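Confirmed: the tall tin is the one whose top is at scene (228,226), at the box's mat end. The short tins are at about (239,222) and (251,212).

```bash
python3 - <<'E'
from h import *
s,T=load("sc"); s2,T2=load("sd")
C=lambda u,v:(u/4+190-.375,v/4+130-.375)
D=lambda u,v:(u/4+180-.375,v/4+140-.375)
print("tin",onz(s,*C(152,386),.101,T),onz(s2,*D(418,180),.101,T2))
P=[onz(s,*C(*p),.065,T) for p in [(76,406),(226,253),(328,322),(183,488)]]
for p in P: print("rim",p)
P2=[onz(s2,*D(*p),.065,T2) for p in [(480,222),(347,294)]]
print("rim side (front -y, front +y)",P2)
print("roller",[onz(s,*C(*p),.091,T) for p in [(345,372),(272,447)]])
print("shorts",onz(s,*C(198,366),.051,T),onz(s,*C(244,320),.051,T))
# handle triangulate: top of handle
a=ray(s,*C(413,121),T); b=ray(s2,*D(158,336),T2)
A=np.stack([a[1],-b[1]],1); t=np.linalg.lstsq(A,b[0]-a[0],rcond=None)[0]
print("handle",a[0]+a[1]*t[0],b[0]+b[1]*t[1])
E
```

```text
tin [ 0.54035836 -0.03381906  0.101     ] [ 0.53146784 -0.02925121  0.101     ]
rim [ 0.4962679 -0.0655338  0.065    ]
rim [0.49109551 0.09257029 0.065     ]
rim [0.58350468 0.09557857 0.065     ]
rim [ 0.5921908  -0.06328479  0.065     ]
rim side (front -y, front +y) [array([ 0.48758942, -0.06177807,  0.065     ]), array([0.49178331, 0.09509679, 0.065     ])]
roller [array([0.6265048 , 0.06074594, 0.091     ]), array([ 0.62577527, -0.01267527,  0.091     ])]
shorts [0.53233708 0.01627334 0.051     ] [0.53204631 0.06500065 0.051     ]
handle [0.5288097  0.25912501 0.08686195] [0.53076438 0.26101425 0.08724778]
```

```bash
python3 - <<'E'
from h import *
Rd=lambda y:R.from_euler('xyz',[np.pi,0,np.radians(y)]).as_matrix()
print(tool_delta([.54,-.02,.36],Rd(90)))
E
```

```text
(array([ 473.7, -415. , -111.8]), array([-4.000e-02, -2.000e-02, -6.337e+01]))
```

Call:
servo_tool:
  rows:
    - [[0,0,0],[0,0,-40],100]
    - [[0,0,-8],[30,-26,-80],100]
    - [[0,0,-16],[65,-57,-112],100]
    - [[0,0,-24],[100,-88,-112],100]
    - [[0,0,-32],[135,-119,-112],100]
    - [[0,0,-40],[170,-149,-112],100]
    - [[0,0,-48],[205,-180,-112],100]
    - [[0,0,-56],[240,-210,-112],100]
    - [[0,0,-63.4],[275,-241,-112],100]
    - [[0,0,-63.4],[310,-272,-112],100]

```text
time: 1.25
tool_pos: [0.458, -0.2196, 0.3605]
tool_rot: [3.141, 0.0, 1.576]
wrist_force: [1.5, -0.9, 0.3]
grip_width: 0.995
```

```bash
python3 - <<'E'
from h import *
Rd=lambda y:R.from_euler('xyz',[np.pi,0,np.radians(y)]).as_matrix()
print(tool_delta([.54,-.02,.36],Rd(90)))
E
```

```text
(array([199.2,  83. ,   0.5]), array([0.02, 0.02, 0.29]))
```

Call:
servo_tool:
  rows:
    - [[0,0,0],[35,15,0],100]
    - [[0,0,0],[75,30,0],100]
    - [[0,0,0],[110,46,0],100]
    - [[0,0,0],[145,60,0],100]
    - [[0,0,0],[175,72,0],100]
    - [[0,0,0],[190,80,0],100]
    - [[0,0,0],[190,80,0],100]
    - [[0,0,0],[190,80,0],100]
    - [[0,0,0],[190,80,0],100]
    - [[0,0,0],[190,80,0],100]

```text
time: 2.25
tool_pos: [0.5373, -0.0325, 0.3604]
tool_rot: [-3.142, 0.001, 1.569]
wrist_force: [-0.2, 0.9, 0.3]
grip_width: 0.997
```

```bash
python3 - <<'E'
from h import *
s,T=snap("wrist","w1"); print(pose())
cv2.imwrite("pics/w1b.png",cv2.resize(s["pixels"],(800,600)))
E
```

```text
[[ 1.12859282e-03  9.99999363e-01  3.20130690e-05  5.37404276e-01]
 [ 9.99999293e-01 -1.12858073e-03 -3.75061117e-04 -3.23142010e-02]
 [-3.75024749e-04  3.24363376e-05 -9.99999929e-01  3.60377020e-01]
 [ 0.00000000e+00  0.00000000e+00  0.00000000e+00  1.00000000e+00]]
```

View pics/w1.png

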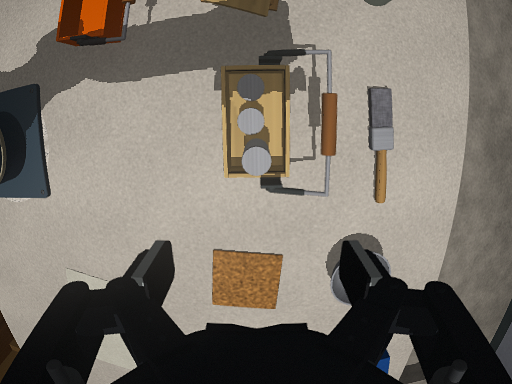

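The wrist view shows the box, tins, bail and mat cleanly. I'll zoom in to get exact corners.

```bash
python3 - <<'E'
from h import *
s,T=load("w1"); im=s["pixels"]
cv2.imwrite("pics/w1c.png",cv2.resize(im[50:200,205:345],(560,600),interpolation=cv2.INTER_CUBIC))
hsv=cv2.cvtColor(im,cv2.COLOR_BGR2HSV)
m=cv2.inRange(hsv,(8,120,60),(18,255,220)); m[:240]=0;m[:,:205]=0;m[:,290:]=0
c=max(cv2.findContours(m,0,2)[0],key=cv2.contourArea)
M=cv2.moments(m,True); print("mat c",onz(s,M['m10']/M['m00'],M['m01']/M['m00'],.004,T))
for p in cv2.approxPolyDP(cv2.convexHull(c),6,True)[:,0]: print(p,onz(s,*p,.004,T))
E
```

```text
mat c [ 0.51621994 -0.2816373   0.004     ]
[213 251] [ 0.45706066 -0.22087288  0.004     ]
[281 255] [ 0.58254385 -0.22882062  0.004     ]
[274 308] [ 0.57300989 -0.3553998   0.004     ]
[214 304] [ 0.45043534 -0.34622915  0.004     ]
```

View pics/w1c.png

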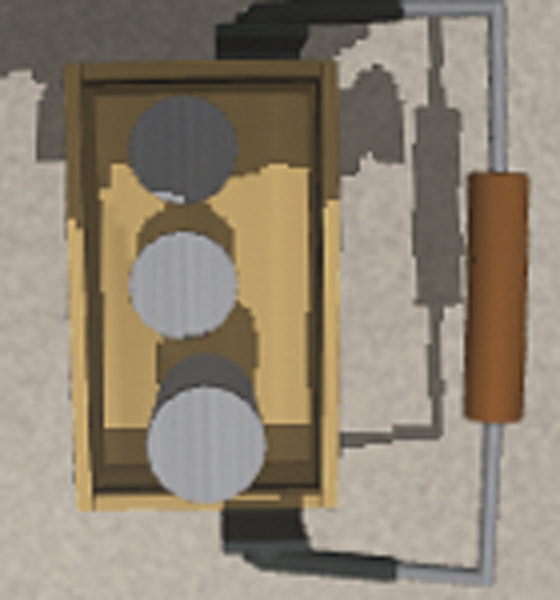

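```bash
python3 - <<'E'
from h import *
s,T=load("w1")
C=lambda u,v:(u/4+205-.375,v/4+50-.375)
P=np.array([onz(s,*C(*p),.065,T) for p in [(66,63),(337,60),(338,506),(78,509)]])
print(np.round(P,4),P.mean(0)); 
e=[P[0]-P[3],P[1]-P[2]]; print([ (np.degrees(np.arctan2(-v[0],v[1])),np.linalg.norm(v)) for v in e]); 
e=[P[1]-P[0],P[2]-P[3]]; print([ (np.degrees(np.arctan2(v[1],v[0])),np.linalg.norm(v)) for v in e])
print("tin",onz(s,*C(207,445),.101,T)); print("sh",onz(s,*C(183,149),.051,T),onz(s,*C(184,285),.051,T))
for z in(.091,.101): print("roller",[onz(s,*C(*p),z,T) for p in [(499,174),(495,420)]])
E
```

```text
[[ 0.4883  0.0959  0.065 ]
 [ 0.5827  0.0967  0.065 ]
 [ 0.5852 -0.0642  0.065 ]
 [ 0.49   -0.0653  0.065 ]] [0.53655509 0.01577394 0.065     ]
[(np.float64(0.5882390084389635), np.float64(0.1611345128216407)), (np.float64(0.916575553628776), np.float64(0.16095247459928233))]
[(np.float64(0.520237797422985), np.float64(0.09430896765804285)), (np.float64(0.6320094987990617), np.float64(0.0952312707864473))]
tin [ 0.53731009 -0.03461525  0.101     ]
sh [0.52877321 0.06507721 0.051     ] [0.52898592 0.01525302 0.051     ]
roller [array([0.63459132, 0.05696044, 0.091     ]), array([ 0.63603906, -0.02706339,  0.091     ])]
roller [array([0.63213608, 0.05653509, 0.101     ]), array([ 0.63354718, -0.02536235,  0.101     ])]
```

Call:
servo_tool:
  rows:
    - [[0,0,0],[-2,0,40],100]
    - [[0,0,0],[-2,0,80],100]
    - [[0,0,0],[-2,0,120],100]
    - [[0,0,0],[-2,0,160],100]
    - [[0,0,0],[-2,0,200],100]
    - [[0,0,0],[-2,0,230],100]
    - [[0,0,0],[-2,0,255],100]
    - [[0,0,0],[-2,0,270],100]
    - [[0,0,0],[-2,0,276],100]
    - [[0,0,0],[-2,0,276],100]
  grip_force: 40

```text
time: 3.3
tool_pos: [0.5374, -0.0336, 0.0839]
tool_rot: [-3.14, 0.0, 1.571]
wrist_force: [-0.3, 0.1, 0.8]
grip_width: 1.0
```

Call:
servo_tool:
  rows:
    - [[0,0,0],[0,0,0],60]
    - [[0,0,0],[0,0,0],40]
    - [[0,0,0],[0,0,0],30]
    - [[0,0,0],[0,0,0],30]
    - [[0,0,0],[0,0,0],30]
    - [[0,0,0],[0,0,0],30]
    - [[0,0,0],[0,0,0],30]
    - [[0,0,0],[0,0,0],30]
    - [[0,0,0],[0,0,0],30]
    - [[0,0,0],[0,0,0],30]
  grip_force: 40

```text
time: 4.3
tool_pos: [0.538, -0.0333, 0.0852]
tool_rot: [3.14, 0.0, 1.571]
wrist_force: [-1.5, -1.0, 6.7]
grip_width: 0.456
```

Call:
servo_tool:
  rows:
    - [[0,0,0],[0,0,-10],30]
    - [[0,0,0],[0,0,-35],30]
    - [[0,0,0],[0,0,-70],30]
    - [[0,0,0],[0,0,-100],30]
    - [[0,0,0],[0,0,-120],30]
    - [[0,0,0],[-25,-2,-125],30]
    - [[0,0,0],[-60,-5,-125],30]
    - [[0,0,0],[-95,-9,-125],30]
    - [[0,0,0],[-130,-12,-125],30]
    - [[0,0,0],[-165,-15,-125],30]

```text
time: 5.3
tool_pos: [0.5222, -0.1996, 0.2101]
tool_rot: [3.141, 0.0, 1.572]
wrist_force: [1.1, -0.5, -1.8]
grip_width: 0.457
```

Call:
servo_tool:
  rows:
    - [[0,0,0],[-35,-3,0],30]
    - [[0,0,0],[-65,-6,0],30]
    - [[0,0,0],[-85,-7,0],30]
    - [[0,0,0],[-88,-7,30],30]
    - [[0,0,0],[-88,-7,60],30]
    - [[0,0,0],[-88,-7,90],30]
    - [[0,0,0],[-88,-7,110],30]
    - [[0,0,0],[-88,-7,118],30]
    - [[0,0,0],[-88,-7,122],30]
    - [[0,0,0],[-88,-7,122],30]

```text
time: 6.3
tool_pos: [0.5161, -0.2863, 0.0878]
tool_rot: [3.141, 0.0, 1.571]
wrist_force: [0.0, -0.6, -1.9]
grip_width: 0.462
```

Call:
servo_tool:
  rows:
    - [[0,0,0],[0,0,1],30]
    - [[0,0,0],[0,0,2],30]
    - [[0,0,0],[0,0,3],30]
    - [[0,0,0],[0,0,4],30]
    - [[0,0,0],[0,0,4],30]
    - [[0,0,0],[0,0,4],30]
    - [[0,0,0],[0,0,4],30]
    - [[0,0,0],[0,0,4],30]
    - [[0,0,0],[0,0,4],30]
    - [[0,0,0],[0,0,4],30]

```text
time: 7.3
tool_pos: [0.5158, -0.2863, 0.0833]
tool_rot: [3.142, 0.0, 1.571]
wrist_force: [-0.1, 0.1, -2.2]
grip_width: 0.457
```

Call:
servo_tool:
  rows:
    - [[0,0,0],[0,0,0.7],30]
    - [[0,0,0],[0,0,1.4],30]
    - [[0,0,0],[0,0,2],30]
    - [[0,0,0],[0,0,2],30]
    - [[0,0,0],[0,0,2],30]
    - [[0,0,0],[0,0,2],30]
    - [[0,0,0],[0,0,2],30]
    - [[0,0,0],[0,0,2],30]
    - [[0,0,0],[0,0,2],30]
    - [[0,0,0],[0,0,2],30]

```text
time: 8.3
tool_pos: [0.5159, -0.2865, 0.0831]
tool_rot: [3.141, 0.001, 1.571]
wrist_force: [-6.8, 1.6, 19.6]
grip_width: 0.456
```

Call:
servo_tool:
  rows:
    - [[0,0,0],[0,0,-1.5],30]
    - [[0,0,0],[0,0,-1.5],30]
    - [[0,0,0],[0,0,-1.5],45]
    - [[0,0,0],[0,0,-1.5],55]
    - [[0,0,0],[0,0,-1.5],65]
    - [[0,0,0],[0,0,-1.5],80]
    - [[0,0,0],[0,0,-1.5],100]
    - [[0,0,0],[0,0,-1.5],100]
    - [[0,0,0],[0,0,-1.5],100]
    - [[0,0,0],[0,0,-1.5],100]

```text
time: 9.3
tool_pos: [0.5158, -0.2863, 0.0828]
tool_rot: [-3.142, -0.0, 1.571]
wrist_force: [0.1, -0.2, 0.1]
grip_width: 1.003
```

```bash
python3 - <<'E'
from h import *
s,T=snap("wrist","w2")
s,T=snap("side","sd2"); cv2.imwrite("pics/c3.png",cv2.resize(s["pixels"][100:250,230:430],(800,600),interpolation=cv2.INTER_CUBIC))
E
```

```text
(no output)
```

View pics/w2.png

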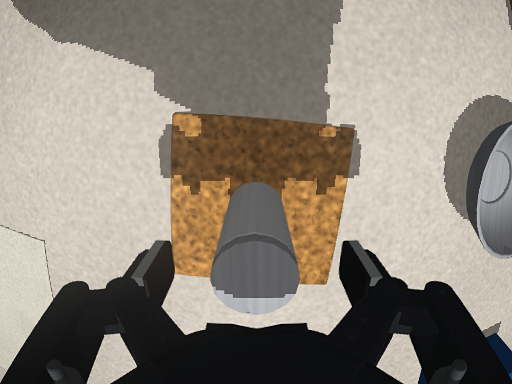

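View pics/c3.png

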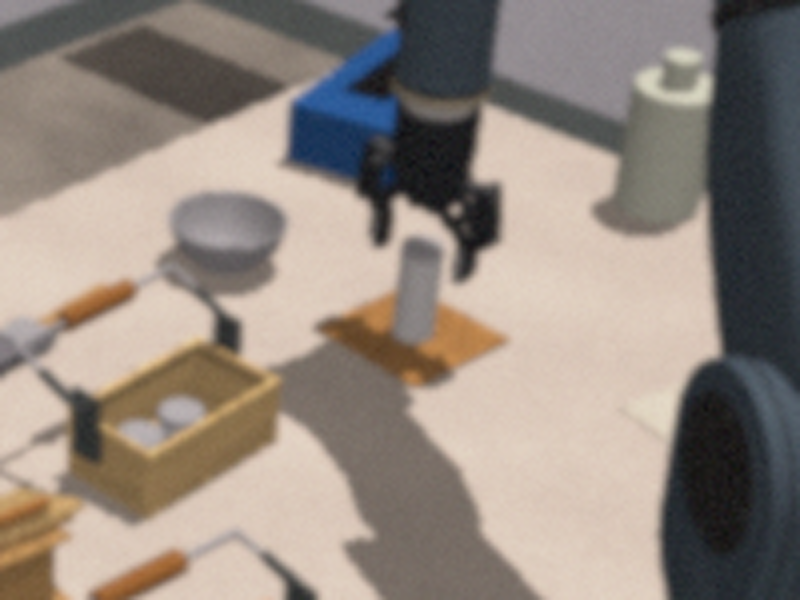

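The tin stands free on the mat. Next I'll rise and go to look at the lid.

```bash
python3 - <<'E'
from h import *
print(np.round(readout.observe()["joints"],3))
print(tool_delta([.50,.24,.35]))
E
```

```text
[ 0.635  0.653 -0.326  1.842  0.308  0.697  0.134]
(array([ 526.3,  -15.5, -267.2]), None)
```

Call:
servo_tool:
  rows:
    - [[0,0,0],[0,0,-15],100]
    - [[0,0,0],[0,0,-50],100]
    - [[0,0,0],[0,0,-90],100]
    - [[0,0,0],[0,0,-135],100]
    - [[0,0,0],[20,0,-180],100]
    - [[0,0,0],[60,-2,-220],100]
    - [[0,0,0],[105,-5,-250],100]
    - [[0,0,0],[150,-7,-267],100]
    - [[0,0,0],[195,-9,-267],100]
    - [[0,0,0],[240,-11,-267],100]

```text
time: 10.4
tool_pos: [0.5045, -0.0443, 0.351]
tool_rot: [3.139, 0.0, 1.571]
wrist_force: [0.9, -0.3, 0.4]
grip_width: 1.001
```

Call:
servo_tool:
  rows:
    - [[0,0,8.5],[45,0,0],100]
    - [[0,0,17],[90,0,0],100]
    - [[0,0,25.5],[135,0,0],100]
    - [[0,0,34],[180,0,0],100]
    - [[0,0,42.5],[225,0,0],100]
    - [[0,0,51],[255,0,0],100]
    - [[0,0,59.5],[275,0,0],100]
    - [[0,0,68],[285,0,0],100]
    - [[0,0,76.5],[285,0,0],100]
    - [[0,0,85],[285,0,0],100]

```text
time: 11.4
tool_pos: [0.5042, 0.2393, 0.3497]
tool_rot: [3.142, 0.0, 0.137]
wrist_force: [-0.1, -0.1, -0.2]
grip_width: 1.0
```

Call:
servo_tool:
  rows:
    - [[0,0,5],[0,0,0],100]
    - [[0,0,5],[0,0,0],100]
    - [[0,0,5],[0,0,0],100]
    - [[0,0,5],[0,0,0],100]
    - [[0,0,5],[0,0,0],100]
    - [[0,0,5],[0,0,0],100]
    - [[0,0,5],[0,0,0],100]
    - [[0,0,5],[0,0,0],100]
    - [[0,0,5],[0,0,0],100]
    - [[0,0,5],[0,0,0],100]

```text
time: 12.4
tool_pos: [0.5045, 0.2387, 0.3498]
tool_rot: [-3.142, -0.0, 0.055]
wrist_force: [0.2, 0.1, 0.1]
grip_width: 0.997
```

```bash
python3 - <<'E'
from h import *
print(readout.observe()); s,T=snap("wrist","w3")
E
```

```text
{'time': 12.4, 'joints': array([-0.31619177,  0.33368224, -0.29945978,  1.57652422,  0.10208123,
        1.24675707, -2.1484602 ]), 'joint_vel': array([-5.59232767e-04, -1.46625909e-04,  7.21198172e-04, -1.11515408e-03,
       -6.72754627e-04, -8.74035226e-05, -4.00605140e-04]), 'joint_efforts': array([ 1.81898405e-02, -5.83524156e+01, -2.01200433e+00, -2.98718709e+01,
        1.66514958e-02,  2.15285123e-03,  2.61904504e-03]), 'tool_pos': array([0.50453456, 0.23872157, 0.34982989]), 'tool_rot': array([-3.14155187e+00, -2.77652328e-05,  5.49664159e-02]), 'wrist_force': array([0.17277217, 0.07361043, 0.06222909]), 'moment': array([-0.0459431 , -0.00935539,  0.00594241]), 'grip_width': 0.9972744962046064}
```

View pics/w3.png

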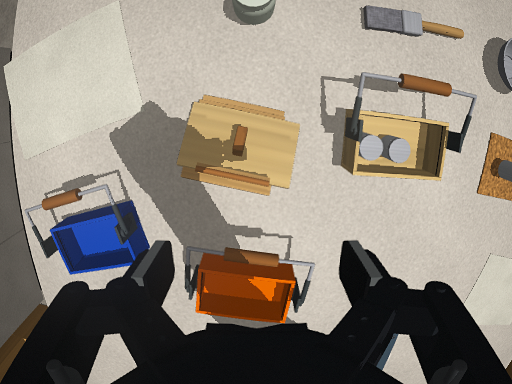

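```bash
python3 - <<'E'
from h import *
s,T=load("w3"); im=s["pixels"]
cv2.imwrite("pics/w3c.png",cv2.resize(im[85:205,165:315],(800,640)[:1]+(600,) if 0 else (750,600),interpolation=cv2.INTER_CUBIC))
E
```

```text
(no output)
```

View pics/w3c.png

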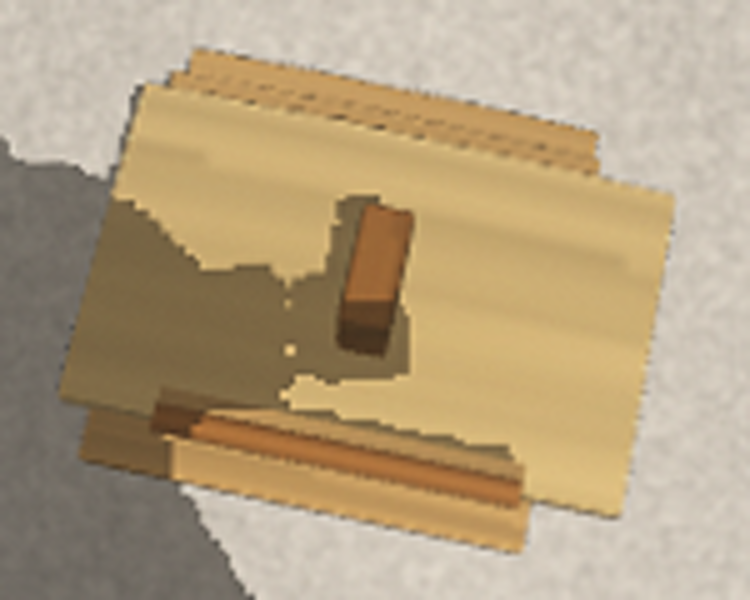

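```bash
cat > lidfit.py <<'E'
from h import *
from scipy.optimize import least_squares
def fit(obs,x0,tilt=None):
    # obs: list of (s,T,lidpoint,uv,weight)
    def Rl(p): return R.from_euler('ZY',[p[3],np.radians(26) if tilt is None else p[4]]).as_matrix()
    def res(p):
        o=[]
        for s,T,l,uv,w in obs: o+= list(w*(np.array(proj(s,np.array(p[:3])+Rl(p)@l,T))-uv))
        return o
    q=least_squares(res,x0); return q.x,np.round(q.fun.reshape(-1,2),1),Rl(q.x)
E
python3 - <<'E'
from lidfit import *
s,T=load("w3"); C=lambda u,v:np.array((u/5+165-.4,v/5+85-.4))
L=np.array
ob=[(s,T,L([.052,.08,-.015]),C(145,85),1),(s,T,L([.052,-.08,-.015]),C(674,193),1),(s,T,L([-.046,.08,-.015]),C(60,402),1),(s,T,L([-.046,-.08,-.015]),C(619,518),1),
(s,T,L([0,0,.015]),C(378,255),1)]
x0=[.53,.26,.08,-.2]
x,f,Rl=fit(ob,x0); print(x,np.degrees(x[3]),f.tolist())
a,Ta=load("sc"); b,Tb=load("sd")
ca=lambda u,v:np.array((u/4+190-.375,v/4+130-.375)); cb=lambda u,v:np.array((u/4+180-.375,v/4+140-.375))
ob2=ob+[(a,Ta,L([0,0,.015]),ca(416,121),1),(a,Ta,L([-.046,.08,-.015]),ca(447,38),1),(a,Ta,L([.052,.08,-.015]),ca(522,128),1),(a,Ta,L([.052,-.08,-.015]),ca(371,244),1),(a,Ta,L([-.046,-.08,-.015]),ca(293,143),1)]
x,f,Rl=fit(ob2,x0); print(x,np.degrees(x[3]),f.tolist())
print(b is not None and proj(b,x[:3]+Rl@L([0,0,.015]),Tb), cb(158,336))
x,f,Rl=fit(ob2,list(x)+[.45],1); print(x,np.degrees(x[3:]),f.tolist())
E
```

```text
[ 0.52667201  0.26168005  0.07345347 -0.15605435] -8.941255795834062 [[-0.2, -0.2], [0.2, 0.0], [-0.3, -0.8], [0.5, -0.9], [-0.3, 1.8]]
[ 0.52691216  0.26184019  0.07417229 -0.1525235 ] -8.738952704566033 [[-0.5, -0.2], [0.1, -0.3], [-0.4, -0.7], [0.6, -1.1], [-0.4, 1.7], [0.9, 0.3], [-0.3, -1.5], [-0.3, 1.6], [-0.9, 0.8], [-1.0, -0.8]]
(np.float64(218.59159156396078), np.float64(223.1131634457276)) [219.125 223.625]
[ 0.52689778  0.26184354  0.0741636  -0.15255182  0.45264425] [-8.74057548 25.93460534] [[-0.5, -0.3], [0.1, -0.3], [-0.4, -0.6], [0.6, -1.1], [-0.4, 1.7], [0.8, 0.3], [-0.3, -1.5], [-0.3, 1.6], [-0.9, 0.8], [-1.0, -0.8]]
```

```bash
cat > lid.py <<'E'
from h import *
Rl=R.from_euler('ZY',[-.1525,np.radians(26)]).as_matrix(); P=np.array([.5269,.2618,.0742])+Rl@[.001,0,0]
Rt=Rl@np.diag([1,-1,-1.])
E
python3 - <<'E'
from lid import *
print(tool_delta(P+Rl@[0,0,.086],Rt), tool_delta(P+Rl@[0,0,.006],Rt))
E
```

```text
(array([ 61.4, -13.9, 198.8]), array([  2.7 , -25.91,  11.68])) (array([ 27.1, -21.1, 270.7]), array([  2.7 , -25.91,  11.68]))
```

Call:
servo_tool:
  rows:
    - [[0.5,-5,2],[6,-1,20],100]
    - [[1,-10,4],[12,-3,40],100]
    - [[1.5,-15,7],[24,-6,65],100]
    - [[2,-20,9],[36,-8,90],100]
    - [[2.7,-25.9,11.7],[48,-11,120],100]
    - [[2.7,-25.9,11.7],[61,-14,150],100]
    - [[2.7,-25.9,11.7],[61,-14,180],100]
    - [[2.7,-25.9,11.7],[61,-14,199],100]
    - [[2.7,-25.9,11.7],[61,-14,199],100]
    - [[2.7,-25.9,11.7],[61,-14,199],100]

```text
time: 13.45
tool_pos: [0.5648, 0.2562, 0.1512]
tool_rot: [-3.141, 0.454, -0.153]
wrist_force: [-0.0, 0.1, 0.9]
grip_width: 0.999
```

```bash
python3 - <<'E'
from lid import *
print(tool_delta(P+Rl@[0,0,.006],Rt))
s,T=snap("wrist","w4"); print(proj(s,P+Rl@[0,0,.015],T))
E
```

```text
(array([ 0.4,  0.2, 80. ]), array([-0.02,  0.  , -0.02]))
(np.float64(255.0865988396042), np.float64(209.96270835063476))
```

View pics/w4.png

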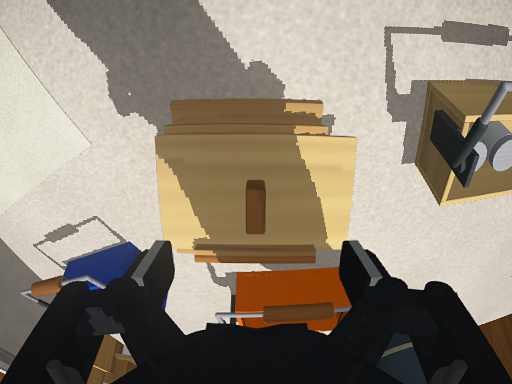

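The lid is square to the view, its handle top at about (256,206). I'll zoom in and refine.

```bash
python3 - <<'E'
from h import *
s,T=load("w4"); im=s["pixels"]
cv2.imwrite("pics/w4c.png",cv2.resize(im[120:280,145:365],(770,560),interpolation=cv2.INTER_CUBIC))
E
```

```text
(no output)
```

View pics/w4c.png

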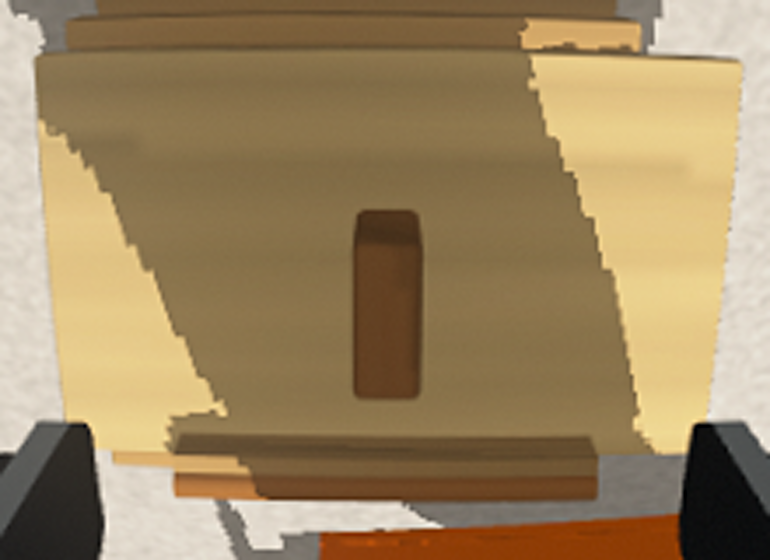

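The handle's top face is centred at (255.5,210.2), against a predicted (255.1,210.0). I'll go in.

Call:
servo_tool:
  rows:
    - [[0,0,0],[0,0,20],100]
    - [[0,0,0],[0,0,40],100]
    - [[0,0,0],[0,0,55],100]
    - [[0,0,0],[0,0,68],100]
    - [[0,0,0],[0,0,76],100]
    - [[0,0,0],[0,0,80],100]
    - [[0,0,0],[0,0,80],60]
    - [[0,0,0],[0,0,80],30]
    - [[0,0,0],[0,0,80],5]
    - [[0,0,0],[0,0,80],5]
  grip_force: 60

```text
time: 14.5
tool_pos: [0.5304, 0.2615, 0.0793]
tool_rot: [-3.141, 0.453, -0.153]
wrist_force: [0.5, 0.5, 0.6]
grip_width: 0.327
```

Call:
servo_tool:
  rows:
    - [[0,0,0],[0,0,0],5]
    - [[0,0,0],[0,0,0],5]
    - [[0,0,0],[0,0,0],5]
    - [[0,0,0],[0,0,0],5]
    - [[0,0,0],[0,0,0],5]
    - [[0,0,0],[0,0,0],5]
    - [[0,0,0],[0,0,0],5]
    - [[0,0,0],[0,0,0],5]
    - [[0,0,0],[0,0,0],5]
    - [[0,0,0],[0,0,0],5]
  grip_force: 60

```text
time: 15.5
tool_pos: [0.5304, 0.2615, 0.0792]
tool_rot: [-3.141, 0.453, -0.153]
wrist_force: [2.4, -0.7, 4.9]
grip_width: 0.156
```

Call:
servo_tool:
  rows:
    - [[0,0,0],[0,0,-8],5]
    - [[0,0,0],[0,0,-20],5]
    - [[0,0,0],[0,0,-40],5]
    - [[0,0,0],[0,0,-60],5]
    - [[0,0,0],[0,0,-80],5]
    - [[0,0,0],[0,0,-100],5]
    - [[0,0,0],[0,0,-120],5]
    - [[0,0,0],[0,0,-135],5]
    - [[0,0,0],[0,0,-140],5]
    - [[0,0,0],[0,0,-140],5]

```text
time: 16.5
tool_pos: [0.591, 0.252, 0.2052]
tool_rot: [-3.141, 0.453, -0.153]
wrist_force: [-0.5, 0.2, -3.3]
grip_width: 0.153
```

```bash
python3 - <<'E'
from h import *
s,T=snap("wrist","w5"); print(pose())
Rb=R.from_euler('z',.0113).as_matrix(); B=np.array([.5366,.0158,.065])
print(tool_delta(B+Rb@[0,0,.023+.006+.07],Rb@np.diag([1,-1,-1.])))
E
```

```text
[[ 8.88181830e-01 -1.52213483e-01 -4.33548259e-01  5.90429152e-01]
 [-1.36937583e-01 -9.88347581e-01  6.64617004e-02  2.51936080e-01]
 [-4.38612740e-01  3.38976149e-04 -8.98676109e-01  2.04452598e-01]
 [ 0.00000000e+00  0.00000000e+00  0.00000000e+00  1.00000000e+00]]
(array([  2.3, 241.6,  44. ]), array([-2.12, 25.96, -9.24]))
```

View pics/w5.png

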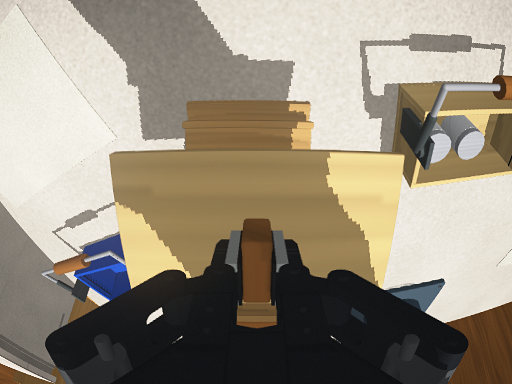

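```bash
python3 - <<'E'
from h import *
s,T=load("w5"); 
s0,_=None,None
P=pose(); 
Tt=P
for off in ([0,0,.006],[.001,0,.006],[-.001,0,.006]):
    o=[]
    for l in ([.052,.08,-.015],[.052,-.08,-.015]):
        d=np.array(l)-off; o.append(np.round(proj(s,P[:3,3]+P[:3,:3]@(np.diag([1,-1,-1.])@d),T),1).tolist())
    print(off,o)
im=s["pixels"]; a=cv2.resize(im[135:175,95:135],(400,400),interpolation=cv2.INTER_CUBIC);b=cv2.resize(im[130:170,385:425],(400,400),interpolation=cv2.INTER_CUBIC)
cv2.imwrite("pics/w5c.png",np.hstack([a,b]))
E
```

```text
[0, 0, 0.006] [[108.3, 151.4], [401.5, 151.3]]
[0.001, 0, 0.006] [[108.5, 153.2], [401.3, 153.1]]
[-0.001, 0, 0.006] [[108.1, 149.6], [401.6, 149.5]]
```

View pics/w5c.png

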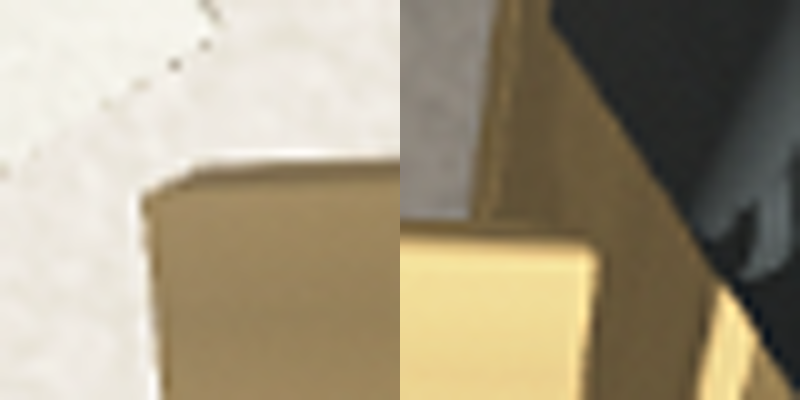

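Call:
servo_tool:
  rows:
    - [[-0.2,2.6,-1],[0,24,0],5]
    - [[-0.4,5.2,-1.9],[0,50,0],5]
    - [[-0.7,8,-2.8],[0,80,4],5]
    - [[-1,11,-4],[0,110,10],5]
    - [[-1.2,14,-5],[1,140,16],5]
    - [[-1.5,17,-6],[1,170,23],5]
    - [[-1.7,20,-7],[2,200,30],5]
    - [[-1.9,23,-8.2],[2,225,38],5]
    - [[-2.1,26,-9.2],[2,240,44],5]
    - [[-2.1,26,-9.2],[2,241.6,44],5]

```text
time: 17.55
tool_pos: [0.5331, 0.0134, 0.1632]
tool_rot: [3.14, 0.002, 0.009]
wrist_force: [0.5, 0.3, -3.2]
grip_width: 0.147
```

```bash
python3 - <<'E'
from h import *
print(readout.observe()["tool_pos"])
s,T=snap("wrist","w6");print(pose()[:3,3])
s,T=snap("scene","sc6"); cv2.imwrite("pics/c6.png",cv2.resize(s["pixels"][150:270,180:330],(750,600),interpolation=cv2.INTER_CUBIC))
s,T=snap("side","sd6"); cv2.imwrite("pics/c7.png",cv2.resize(s["pixels"][140:260,200:350],(750,600),interpolation=cv2.INTER_CUBIC))
print(pose()[:3,3])
E
```

```text
[0.53309025 0.01340809 0.16324639]
[0.53445708 0.01464151 0.16373214]
[0.53646893 0.0166375  0.16423213]
```

View pics/w6.png

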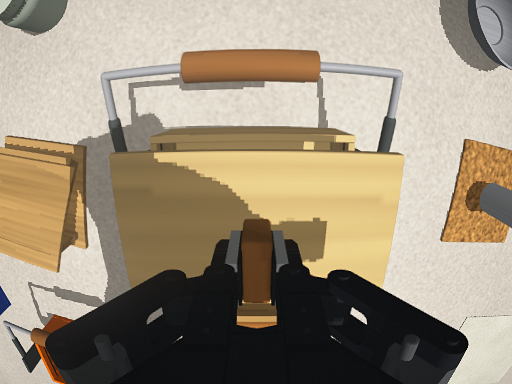

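View pics/c6.png

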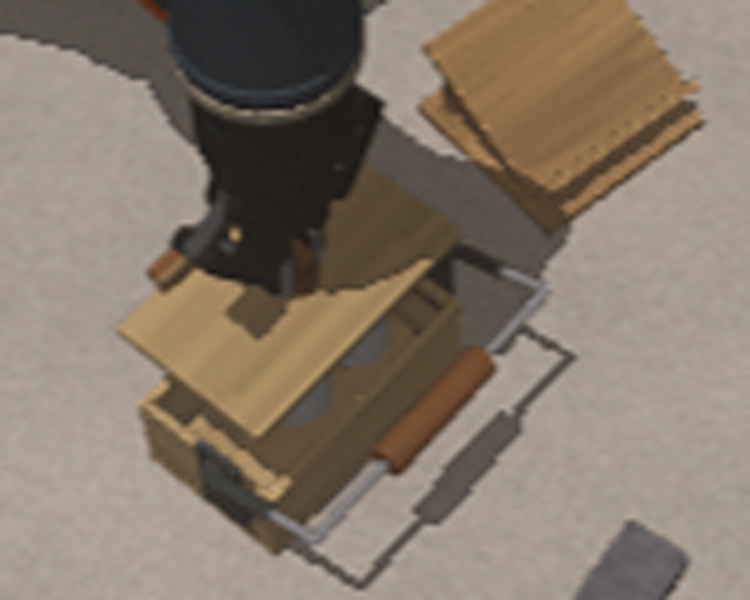

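View pics/c7.png

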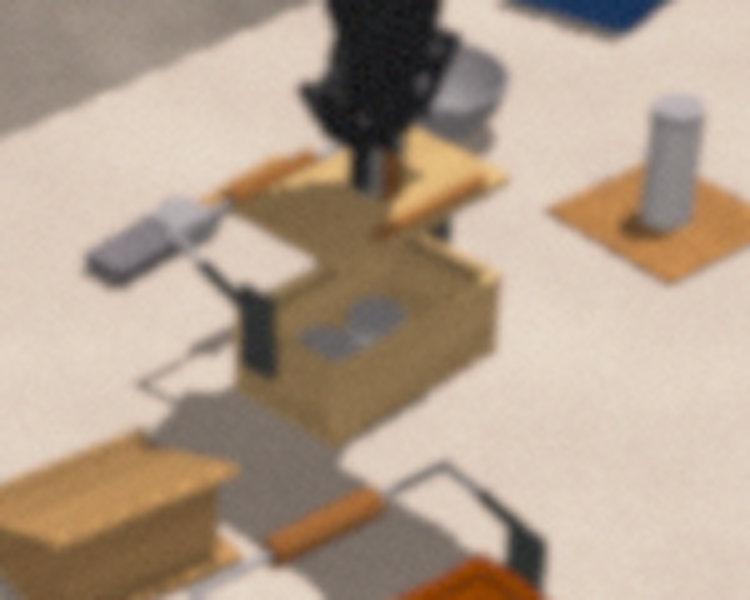

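```bash
python3 - <<'E'
from h import *
s,T=snap("wrist","w7");print(pose()[:3,3], readout.observe()["tool_rot"])
im=s["pixels"]; cv2.imwrite("pics/w7c.png",cv2.resize(im[40:170,95:415],(800,325),interpolation=cv2.INTER_CUBIC))
E
```

```text
[0.53688341 0.01699537 0.16428409] [-3.14046244e+00 -6.99507284e-04  1.11666208e-02]
```

View pics/w7c.png

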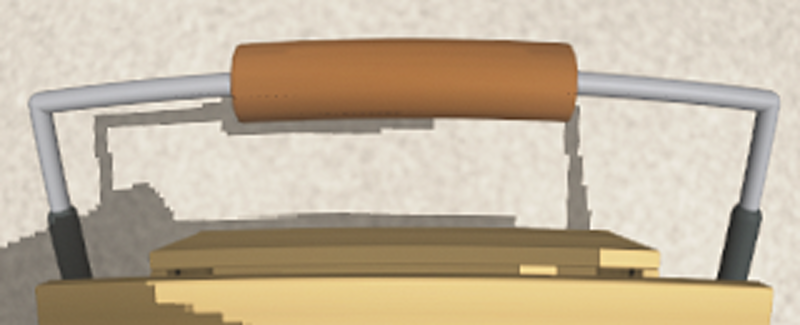

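```bash
python3 - <<'E'
from h import *
s,T=load("w7"); C=lambda u,v:(u/2.5+95-.3,v/2.5+40-.3)
for p in [(152,250),(406,250),(660,250)]: print("rim",onz(s,*C(*p),.065,T))
for p in [(232,80),(577,80),(404,80)]: print("roller",onz(s,*C(*p),.0912,T))
P=pose()
for l in ([.052,.08,-.015],[.052,-.08,-.015]):
    d=np.array(l)-[.0,0,.006]; print(proj(s,P[:3,3]+P[:3,:3]@(np.diag([1,-1,-1.])@d),T))
print(C(38,284),C(772,284))
E
```

```text
rim [0.58369855 0.09561444 0.065     ]
rim [0.58300186 0.01554139 0.065     ]
rim [ 0.58551636 -0.06460438  0.065     ]
roller [0.63277507 0.06252754 0.0912    ]
roller [ 0.63379026 -0.02942866  0.0912    ]
roller [0.63184474 0.0166643  0.0912    ]
(np.float64(106.43741013283162), np.float64(150.61853479828932))
(np.float64(401.62104801560076), np.float64(150.3010355254038))
(109.9, 153.29999999999998) (403.5, 153.29999999999998)
```

Call:
servo_tool:
  rows:
    - [[0,0,0],[0.7,0.5,10],5]
    - [[0,0,0],[0.7,0.5,22],5]
    - [[0,0,0],[0.7,0.5,35],5]
    - [[0,0,0],[0.7,0.5,45],5]
    - [[0,0,0],[0.7,0.5,52],5]
    - [[0,0,0],[0.7,0.5,57],5]
    - [[0,0,0],[0.7,0.5,60],5]
    - [[0,0,0],[0.7,0.5,60],5]
    - [[0,0,0],[0.7,0.5,60],5]
    - [[0,0,0],[0.7,0.5,60],5]

```text
time: 18.75
tool_pos: [0.5376, 0.0155, 0.1047]
tool_rot: [-3.141, -0.002, 0.01]
wrist_force: [0.2, 0.7, -3.6]
grip_width: 0.151
```

Call:
servo_tool:
  rows:
    - [[0,0,0],[0,0,1],5]
    - [[0,0,0],[0,0,2],5]
    - [[0,0,0],[0,0,3],5]
    - [[0,0,0],[0,0,4],5]
    - [[0,0,0],[0,0,5],5]
    - [[0,0,0],[0,0,6],5]
    - [[0,0,0],[0,0,7],5]
    - [[0,0,0],[0,0,7],5]
    - [[0,0,0],[0,0,7],5]
    - [[0,0,0],[0,0,7],5]

```text
time: 19.75
tool_pos: [0.5374, 0.0155, 0.0973]
tool_rot: [-3.141, -0.001, 0.01]
wrist_force: [0.5, 0.5, -2.8]
grip_width: 0.149
```

The frame is inside the rim and hasn't touched anything. I'll carry on down.

Call:
servo_tool:
  rows:
    - [[0,0,0],[0,0,1],5]
    - [[0,0,0],[0,0,2],5]
    - [[0,0,0],[0,0,3],5]
    - [[0,0,0],[0,0,4],5]
    - [[0,0,0],[0,0,4],5]
    - [[0,0,0],[0,0,4],5]
    - [[0,0,0],[0,0,4],5]
    - [[0,0,0],[0,0,4],5]
    - [[0,0,0],[0,0,4],5]
    - [[0,0,0],[0,0,4],5]

```text
time: 20.75
tool_pos: [0.5374, 0.0155, 0.0933]
tool_rot: [-3.141, -0.001, 0.01]
wrist_force: [0.7, -0.3, -3.0]
grip_width: 0.15
```

Call:
servo_tool:
  rows:
    - [[0,0,0],[0,0,0.5],5]
    - [[0,0,0],[0,0,1],5]
    - [[0,0,0],[0,0,1.5],5]
    - [[0,0,0],[0,0,2],5]
    - [[0,0,0],[0,0,2],5]
    - [[0,0,0],[0,0,2],5]
    - [[0,0,0],[0,0,2],5]
    - [[0,0,0],[0,0,2],5]
    - [[0,0,0],[0,0,2],5]
    - [[0,0,0],[0,0,2],5]

```text
time: 21.75
tool_pos: [0.5374, 0.0155, 0.0926]
tool_rot: [-3.142, -0.002, 0.01]
wrist_force: [-4.4, 0.1, 14.9]
grip_width: 0.151
```

Contact at the expected height, so I'll release and retreat.

Call:
servo_tool:
  rows:
    - [[0,0,0],[0,0,-0.8],5]
    - [[0,0,0],[0,0,-0.8],25]
    - [[0,0,0],[0,0,-0.8],40]
    - [[0,0,0],[0,0,-0.8],60]
    - [[0,0,0],[0,0,-0.8],60]
    - [[0,0,0],[0,0,-0.8],60]
    - [[0,0,0],[0,0,-20],60]
    - [[0,0,0],[0,0,-60],60]
    - [[0,0,0],[0,0,-105],60]
    - [[0,0,0],[0,0,-150],60]

```text
time: 22.75
tool_pos: [0.5367, 0.0154, 0.2428]
tool_rot: [-3.141, -0.0, 0.011]
wrist_force: [1.0, -0.5, 0.5]
grip_width: 0.598
```

Call:
servo_tool:
  rows:
    - [[0,0,0],[0,0,-30],40]
    - [[0,0,0],[-20,0,-50],0]
    - [[0,0,0],[-40,0,-70],0]
    - [[0,0,0],[-40,0,-70],0]
    - [[0,0,0],[-40,0,-70],0]
    - [[0,0,0],[-40,0,-70],0]
    - [[0,0,0],[-40,0,-70],0]
    - [[0,0,0],[-40,0,-70],0]
    - [[0,0,0],[-40,0,-70],0]
    - [[0,0,0],[-40,0,-70],0]

```text
time: 23.75
tool_pos: [0.4972, 0.015, 0.311]
tool_rot: [-3.141, -0.001, 0.01]
wrist_force: [0.2, 0.3, -0.3]
grip_width: 0.001
```

```bash
python3 - <<'E'
from h import *
s,T=snap("wrist","w8");print(pose()[:3,3])
s,T=snap("scene","sc8"); cv2.imwrite("pics/c8.png",cv2.resize(s["pixels"][150:270,180:330],(750,600),interpolation=cv2.INTER_CUBIC))
s,T=snap("side","sd8"); cv2.imwrite("pics/c9.png",cv2.resize(s["pixels"][140:260,200:350],(750,600),interpolation=cv2.INTER_CUBIC))
E
```

```text
[0.49715168 0.01499636 0.31107325]
```

View pics/w8.png

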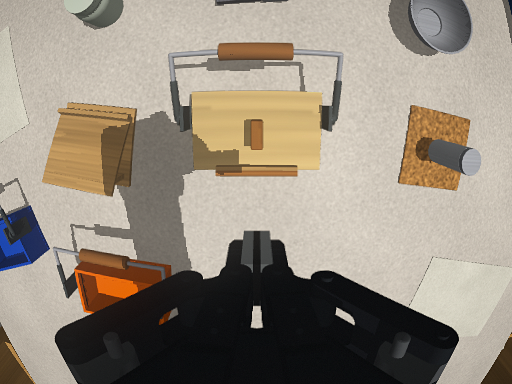

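View pics/c8.png

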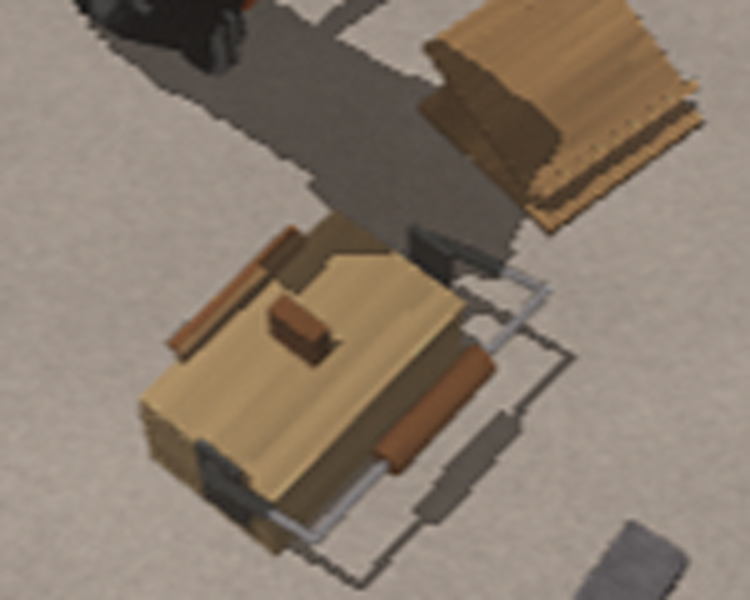

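View pics/c9.png

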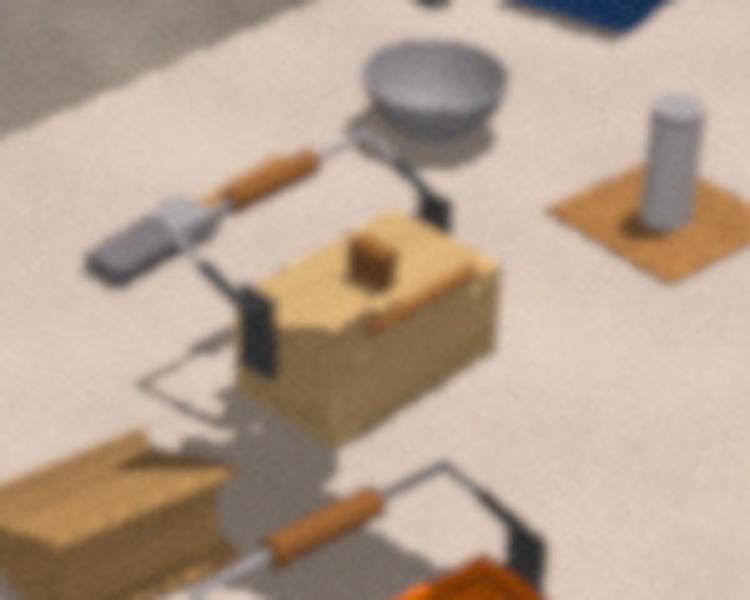

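The lid is seated with its catch bar at the front. Next is the bail. The roller spins freely, so I can grip it (jaws along x), carry it over the arc with the tool vertical, let go before it reaches the catch bar, and push down from above with the fingers shut.

```bash
python3 - <<'E'
from h import *
s,T=load("w8")
hsv=cv2.cvtColor(s["pixels"],cv2.COLOR_BGR2HSV)[40:62,200:310]
m=cv2.inRange(hsv,(5,120,60),(18,255,220)); M=cv2.moments(m,True)
print("roller",onz(s,200+M['m10']/M['m00'],40+M['m01']/M['m00'],.0955,T))
Rd=R.from_euler('xyz',[np.pi,0,np.radians(90.65)]).as_matrix()
print(tool_delta([.635,.016,.15],Rd))
E
```

```text
roller [0.6323767  0.01666404 0.0955    ]
(array([137.7,   0.4, 161.3]), array([ 3.000e-02, -6.000e-02, -9.005e+01]))
```

Call:
servo_tool:
  rows:
    - [[0,0,-8.5],[20,0,0],50]
    - [[0,0,-17],[45,0,0],50]
    - [[0,0,-25.5],[70,0,0],50]
    - [[0,0,-34],[95,0,0],50]
    - [[0,0,-42.5],[120,0,0],50]
    - [[0,0,-51],[137,0,20],50]
    - [[0,0,-59.5],[137,0,50],50]
    - [[0,0,-68],[137,0,80],50]
    - [[0,0,-76.5],[137,0,110],50]
    - [[0,0,-85],[137,0,140],50]
  grip_force: 40

```text
time: 24.9
tool_pos: [0.6343, 0.0164, 0.1703]
tool_rot: [3.14, -0.001, 1.5]
wrist_force: [0.4, -0.0, -0.6]
grip_width: 0.499
```

Call:
servo_tool:
  rows:
    - [[0,0,-5],[0,0,0],50]
    - [[0,0,-5],[0,0,0],50]
    - [[0,0,-5],[0,0,0],50]
    - [[0,0,-5],[0,0,0],50]
    - [[0,0,-5],[0,0,0],50]
    - [[0,0,-5],[0,0,0],50]
    - [[0,0,-5],[0,0,0],50]
    - [[0,0,-5],[0,0,0],50]
    - [[0,0,-5],[0,0,0],50]
    - [[0,0,-5],[0,0,0],50]

```text
time: 25.9
tool_pos: [0.6343, 0.0164, 0.1714]
tool_rot: [3.14, -0.0, 1.581]
wrist_force: [0.5, -0.1, -0.5]
grip_width: 0.503
```

```bash
python3 - <<'E'
from h import *
Rd=R.from_euler('xyz',[np.pi,0,np.radians(90.65)]).as_matrix()
print(tool_delta([.634,.016,.088],Rd), pose()[:3,3])
s,T=snap("wrist","w9")
E
```

```text
(array([-0.4, -0.4, 83.4]), array([ 0.07, -0.02, -0.06])) [0.63427685 0.016414   0.17143832]
```

View pics/w9.png

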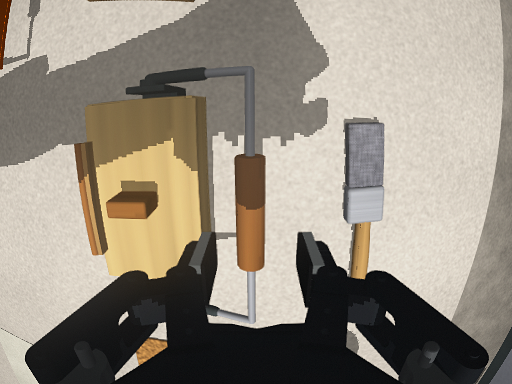

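The roller at (250,212) sits between the jaws, with the brush well clear at (362,170). I'll descend and grip.

Call:
servo_tool:
  rows:
    - [[0,0,0],[0,-1,20],50]
    - [[0,0,0],[0,-1,40],50]
    - [[0,0,0],[0,-1,58],50]
    - [[0,0,0],[0,-1,72],50]
    - [[0,0,0],[0,-1,80],50]
    - [[0,0,0],[0,-1,83],50]
    - [[0,0,0],[0,-1,83],50]
    - [[0,0,0],[0,-1,83],35]
    - [[0,0,0],[0,-1,83],20]
    - [[0,0,0],[0,-1,83],10]
  grip_force: 40

```text
time: 26.95
tool_pos: [0.6328, 0.0166, 0.0886]
tool_rot: [3.141, -0.0, 1.581]
wrist_force: [-2.6, -0.1, -0.6]
grip_width: 0.223
```

Call:
servo_tool:
  rows:
    - [[0,0,0],[0,0,0],10]
    - [[0,0,0],[0,0,0],10]
    - [[0,0,0],[0,0,0],10]
    - [[0,0,0],[0,0,0],10]
    - [[0,0,0],[0,0,0],10]
    - [[0,0,0],[0,0,0],10]
    - [[0,0,0],[0,0,0],10]
    - [[0,0,0],[0,0,0],10]
    - [[0,0,0],[0,0,0],10]
    - [[0,0,0],[0,0,0],10]

```text
time: 27.95
tool_pos: [0.6333, 0.0165, 0.0884]
tool_rot: [3.141, -0.0, 1.581]
wrist_force: [-4.8, 1.3, -1.2]
grip_width: 0.225
```

```bash
python3 - <<'E'
import numpy as np
f=lambda a:np.array([78.5*np.cos(np.radians(a)),-78.5*np.sin(np.radians(a))])
for a0,a1 in((6,76),(76,145)):
    print([ (round(a,1),*np.round(f(a)-f(a0),1)) for a in np.linspace(a0,a1,10)[1:]])
E
```

```text
[(np.float64(13.8), np.float64(-1.8), np.float64(-10.5)), (np.float64(21.6), np.float64(-5.1), np.float64(-20.6)), (np.float64(29.3), np.float64(-9.6), np.float64(-30.3)), (np.float64(37.1), np.float64(-15.5), np.float64(-39.2)), (np.float64(44.9), np.float64(-22.5), np.float64(-47.2)), (np.float64(52.7), np.float64(-30.5), np.float64(-54.2)), (np.float64(60.4), np.float64(-39.3), np.float64(-60.1)), (np.float64(68.2), np.float64(-48.9), np.float64(-64.7)), (np.float64(76.0), np.float64(-59.1), np.float64(-68.0))]
[(np.float64(83.7), np.float64(-10.3), np.float64(-1.9)), (np.float64(91.3), np.float64(-20.8), np.float64(-2.3)), (np.float64(99.0), np.float64(-31.3), np.float64(-1.4)), (np.float64(106.7), np.float64(-41.5), np.float64(1.0)), (np.float64(114.3), np.float64(-51.3), np.float64(4.6)), (np.float64(122.0), np.float64(-60.6), np.float64(9.6)), (np.float64(129.7), np.float64(-69.1), np.float64(15.7)), (np.float64(137.3), np.float64(-76.7), np.float64(23.0)), (np.float64(145.0), np.float64(-83.3), np.float64(31.1))]
```

Call:
servo_tool:
  rows:
    - [[0,0,0],[0,-1.8,-10.5],10]
    - [[0,0,0],[0,-5.1,-20.6],10]
    - [[0,0,0],[0,-9.6,-30.3],10]
    - [[0,0,0],[0,-15.5,-39.2],10]
    - [[0,0,0],[0,-22.5,-47.2],10]
    - [[0,0,0],[0,-30.5,-54.2],10]
    - [[0,0,0],[0,-39.3,-60.1],10]
    - [[0,0,0],[0,-48.9,-64.7],10]
    - [[0,0,0],[0,-59.1,-68],10]
    - [[0,0,0],[0,-59.1,-68],10]

```text
time: 28.95
tool_pos: [0.5728, 0.0157, 0.1567]
tool_rot: [3.141, 0.0, 1.581]
wrist_force: [-3.6, 1.8, -13.0]
grip_width: 0.225
```

Call:
servo_tool:
  rows:
    - [[0,0,0],[0,-10.3,-1.9],10]
    - [[0,0,0],[0,-20.8,-2.3],10]
    - [[0,0,0],[0,-31.3,-1.4],10]
    - [[0,0,0],[0,-41.5,1],10]
    - [[0,0,0],[0,-51.3,4.6],10]
    - [[0,0,0],[0,-60.6,9.6],10]
    - [[0,0,0],[0,-69.1,15.7],10]
    - [[0,0,0],[0,-76.7,23],10]
    - [[0,0,0],[0,-83.3,31.1],10]
    - [[0,0,0],[0,-83.3,31.1],10]

```text
time: 29.95
tool_pos: [0.4921, 0.0149, 0.1255]
tool_rot: [3.137, -0.001, 1.581]
wrist_force: [7.6, -1.8, -7.6]
grip_width: 0.224
```

```bash
python3 - <<'E'
from h import *
s,T=snap("scene","sc10"); a=cv2.resize(s["pixels"][150:270,180:330],(400,320),interpolation=cv2.INTER_CUBIC)
s,T=snap("side","sd10"); b=cv2.resize(s["pixels"][140:260,200:350],(400,320),interpolation=cv2.INTER_CUBIC)
cv2.imwrite("pics/c10.png",np.hstack([a,b])); print(readout.observe()["wrist_force"],pose()[:3,3])
E
```

```text
[ 7.71896825 -1.58211942 -7.01733375] [0.49293461 0.01490987 0.12609363]
```

View pics/c10.png

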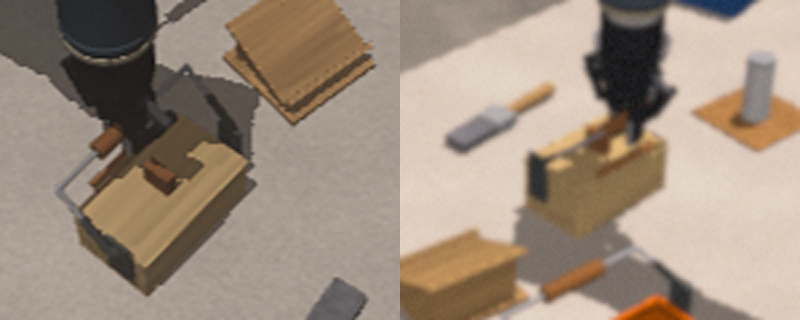

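The roller is over the front and clear of the catch bar. I'll release, rise and shut the fingers.

Call:
servo_tool:
  rows:
    - [[0,0,0],[0,0,0],20]
    - [[0,0,0],[0,0,0],35]
    - [[0,0,0],[0,0,0],50]
    - [[0,0,0],[0,0,0],50]
    - [[0,0,0],[0,0,0],50]
    - [[0,0,0],[0,0,-20],50]
    - [[0,0,0],[0,0,-50],50]
    - [[0,0,0],[0,0,-80],50]
    - [[0,0,0],[0,0,-100],30]
    - [[0,0,0],[0,0,-100],0]

```text
time: 31.05
tool_pos: [0.492, 0.0153, 0.2277]
tool_rot: [3.136, -0.0, 1.581]
wrist_force: [-0.7, -0.0, 0.2]
grip_width: 0.169
```

Call:
servo_tool:
  rows:
    - [[0,0,0],[0,0,0],0]
    - [[0,0,0],[0,0,0],0]
    - [[0,0,0],[0,0,0],0]
    - [[0,0,0],[0,0,0],0]
    - [[0,0,0],[0,0,0],0]
    - [[0,0,0],[0,0,0],0]
    - [[0,0,0],[0,0,0],0]
    - [[0,0,0],[0,0,0],0]
    - [[0,0,0],[0,0,0],0]
    - [[0,0,0],[0,0,0],0]

```text
time: 32.05
tool_pos: [0.4908, 0.0149, 0.2252]
tool_rot: [3.14, -0.0, 1.581]
wrist_force: [0.2, -0.2, -0.0]
grip_width: -0.002
```

```bash
python3 - <<'E'
from h import *
s,T=snap("wrist","w11"); print(pose()[:3,3])
s,T=snap("scene","sc11"); a=cv2.resize(s["pixels"][150:270,180:330],(400,320),interpolation=cv2.INTER_CUBIC)
s,T=snap("side","sd11"); b=cv2.resize(s["pixels"][140:260,200:350],(400,320),interpolation=cv2.INTER_CUBIC)
cv2.imwrite("pics/c11.png",np.hstack([a,b]))
E
```

```text
[0.49080931 0.01493506 0.22516557]
```

View pics/w11.png

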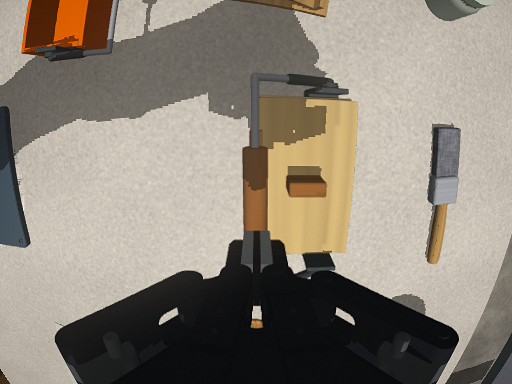

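View pics/c11.png

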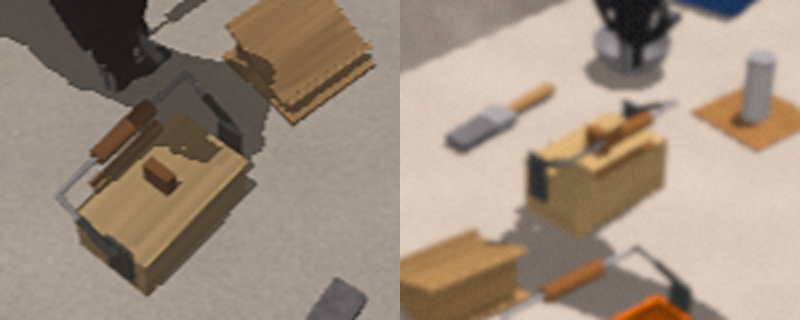

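Call:
servo_tool:
  rows:
    - [[0,0,0],[0,-5,30],0]
    - [[0,0,0],[0,-5,60],0]
    - [[0,0,0],[0,-6,68],0]
    - [[0,0,0],[0,-8,76],0]
    - [[0,0,0],[0,-11,84],0]
    - [[0,0,0],[0,-14,92],0]
    - [[0,0,0],[0,-16,98],0]
    - [[0,0,0],[0,-17,104],0]
    - [[0,0,0],[0,-17,104],0]
    - [[0,0,0],[0,-17,104],0]
  grip_force: 60

```text
time: 33.2
tool_pos: [0.474, 0.0148, 0.1212]
tool_rot: [3.14, -0.0, 1.581]
wrist_force: [0.1, 0.9, -0.2]
grip_width: -0.0
```

```bash
python3 - <<'E'
from h import *
s,T=snap("scene","sc12"); a=cv2.resize(s["pixels"][170:250,190:290],(400,320),interpolation=cv2.INTER_CUBIC)
s,T=snap("side","sd12"); b=cv2.resize(s["pixels"][160:240,230:330],(400,320),interpolation=cv2.INTER_CUBIC)
cv2.imwrite("pics/c12.png",np.hstack([a,b])); print(readout.observe()["wrist_force"],pose()[:3,3])
E
```

```text
[-0.9865038  -0.95976377  0.95672947] [0.47418838 0.01480132 0.12135678]
```

View pics/c12.png

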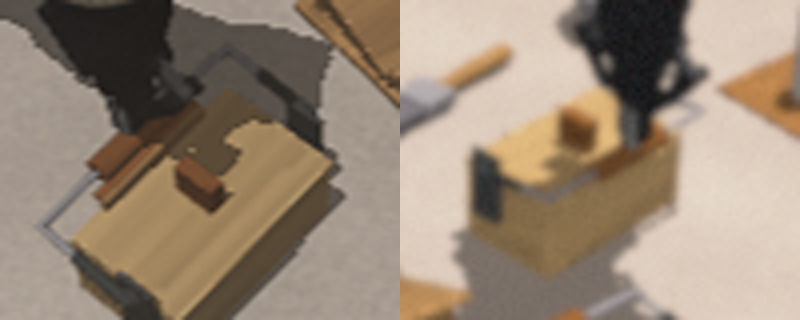

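The roller is in front, nearly on the catch bar. I'll push on down slowly.

Call:
servo_tool:
  rows:
    - [[0,0,0],[0,0,1],0]
    - [[0,0,0],[0,0,2],0]
    - [[0,0,0],[0,0,3],0]
    - [[0,0,0],[0,0,4],0]
    - [[0,0,0],[0,0,5],0]
    - [[0,0,0],[0,0,6],0]
    - [[0,0,0],[0,0,7],0]
    - [[0,0,0],[0,0,8],0]
    - [[0,0,0],[0,0,8],0]
    - [[0,0,0],[0,0,8],0]

```text
time: 34.3
tool_pos: [0.4679, 0.0147, 0.1128]
tool_rot: [-3.133, 0.002, 1.582]
wrist_force: [-22.6, 4.2, 22.5]
grip_width: 0.001
```

Call:
servo_tool:
  rows:
    - [[0,0,0],[0,0,1],0]
    - [[0,0,0],[0,0,2],0]
    - [[0,0,0],[0,0,3],0]
    - [[0,0,0],[0,0,4],0]
    - [[0,0,0],[0,0,4],0]
    - [[0,0,0],[0,0,4],0]
    - [[0,0,0],[0,0,4],0]
    - [[0,0,0],[0,0,4],0]
    - [[0,0,0],[0,0,4],0]
    - [[0,0,0],[0,0,4],0]

```text
time: 35.3
tool_pos: [0.4652, 0.0145, 0.1075]
tool_rot: [-3.127, 0.003, 1.583]
wrist_force: [-27.5, 5.3, 14.2]
grip_width: 0.001
```

The fingers are being forced off towards -x, so they're on the front flank of the roller. I'll look before going further.

```bash
python3 - <<'E'
from h import *
s,T=snap("scene","sc13"); a=cv2.resize(s["pixels"][170:250,190:290],(400,320),interpolation=cv2.INTER_CUBIC)
s,T=snap("side","sd13"); b=cv2.resize(s["pixels"][160:240,230:330],(400,320),interpolation=cv2.INTER_CUBIC)
cv2.imwrite("pics/c13.png",np.hstack([a,b])); print(readout.observe()["wrist_force"],pose()[:3,3])
s,T=snap("wrist","w13")
E
```

```text
[-26.13986592   4.41183433  14.17897229] [0.46515522 0.01453144 0.10754361]
```

View pics/c13.png

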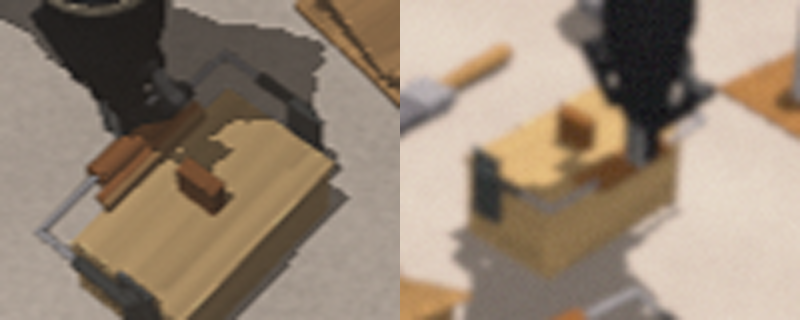

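View pics/w13.png

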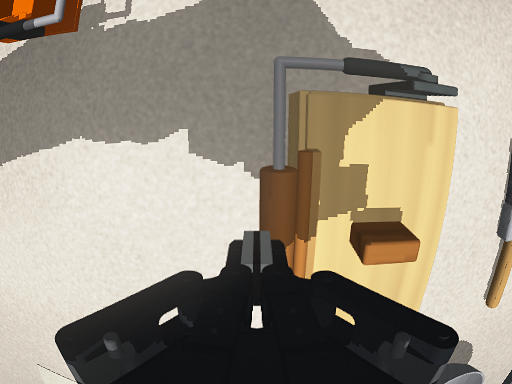

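Call:
servo_tool:
  rows:
    - [[0,0,0],[0,-2,-4],0]
    - [[0,0,0],[0,-3,-14],0]
    - [[0,0,0],[0,-3,-30],0]
    - [[0,0,0],[0,-3,-50],0]
    - [[0,0,0],[0,-3,-60],0]
    - [[0,0,0],[0,-3,-60],0]
    - [[0,0,0],[0,-3,-60],0]
    - [[0,0,0],[0,-3,-60],0]
    - [[0,0,0],[0,-3,-60],0]
    - [[0,0,0],[0,-3,-60],0]

```text
time: 36.45
tool_pos: [0.4707, 0.0148, 0.1686]
tool_rot: [3.141, -0.0, 1.581]
wrist_force: [-0.3, 1.0, 0.6]
grip_width: 0.0
```

```bash
python3 - <<'E'
from h import *
s,T=snap("wrist","w14"); print(readout.observe()["wrist_force"],pose()[:3,3])
cv2.imwrite("pics/w14c.png",cv2.resize(s["pixels"][40:240,200:400],(600,600),interpolation=cv2.INTER_CUBIC))
E
```

```text
[-0.1986143  -0.55662075 -0.59723771] [0.47069949 0.01478916 0.16874664]
```

View pics/w14c.png

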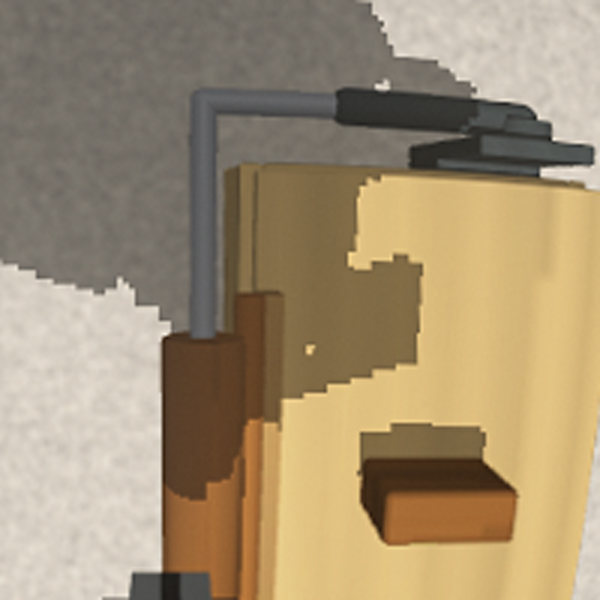

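```bash
python3 - <<'E'
from h import *
s,T=load("w14"); C=lambda u,v:(u/3+200-.33,v/3+40-.33)
for z in(.075,.083,.093): print(z,"roller",onz(s,*C(203,335),z,T)[:2],onz(s,*C(205,480),z,T)[:2],"edges",onz(s,*C(163,400),z,T)[0],onz(s,*C(245,400),z,T)[0])
print("catch end edges",onz(s,*C(235,292),.083,T),onz(s,*C(283,295),.083,T))
print("wire corner",onz(s,*C(203,98),.088,T))
E
```

```text
0.075 roller [0.47849923 0.05228779] [0.47978855 0.01436259] edges 0.46870780282352525 0.4894706969653218
0.083 roller [0.47818872 0.05356435] [0.47943104 0.01702131] edges 0.468754128658109 0.48876033343510866
0.093 roller [0.47780057 0.05516006] [0.47898416 0.02034471] edges 0.46881203595133863 0.4878723790223422
catch end edges [0.48561881 0.06408712 0.083     ] [0.4971409  0.06362847 0.083     ]
wire corner [0.47716278 0.10961465 0.088     ]
```

Call:
servo_tool:
  rows:
    - [[0,0,0],[0,8,10],0]
    - [[0,0,0],[0,8,20],0]
    - [[0,0,0],[0,8,32],0]
    - [[0,0,0],[0,8,42],0]
    - [[0,0,0],[0,8,47],0]
    - [[0,0,0],[0,8,50],0]
    - [[0,0,0],[0,8,52],0]
    - [[0,0,0],[0,8,54],0]
    - [[0,0,0],[0,8,55],0]
    - [[0,0,0],[0,8,55],0]

```text
time: 37.5
tool_pos: [0.4754, 0.0149, 0.1149]
tool_rot: [-3.138, 0.002, 1.582]
wrist_force: [-17.9, 2.0, 27.2]
grip_width: -0.001
```

Call:
servo_tool:
  rows:
    - [[0,0,0],[0,0,-8],0]
    - [[0,0,0],[0,0,-10],0]
    - [[0,0,0],[0,4,-10],0]
    - [[0,0,0],[0,4,-6],0]
    - [[0,0,0],[0,4,-3],0]
    - [[0,0,0],[0,4,-1],0]
    - [[0,0,0],[0,4,0],0]
    - [[0,0,0],[0,4,0],0]
    - [[0,0,0],[0,4,0],0]
    - [[0,0,0],[0,4,0],0]

```text
time: 38.5
tool_pos: [0.4797, 0.0147, 0.1135]
tool_rot: [-3.137, 0.001, 1.582]
wrist_force: [-11.8, 1.0, 16.3]
grip_width: 0.001
```

```bash
python3 - <<'E'
from h import *
s,T=snap("wrist","w15"); print(readout.observe()["wrist_force"],pose()[:3,3])
cv2.imwrite("pics/w15c.png",cv2.resize(s["pixels"][140:320,200:380],(600,600),interpolation=cv2.INTER_CUBIC))
E
```

```text
[-12.59187412   0.73205366  15.27774323] [0.4796583  0.01473476 0.11354889]
```

View pics/w15c.png

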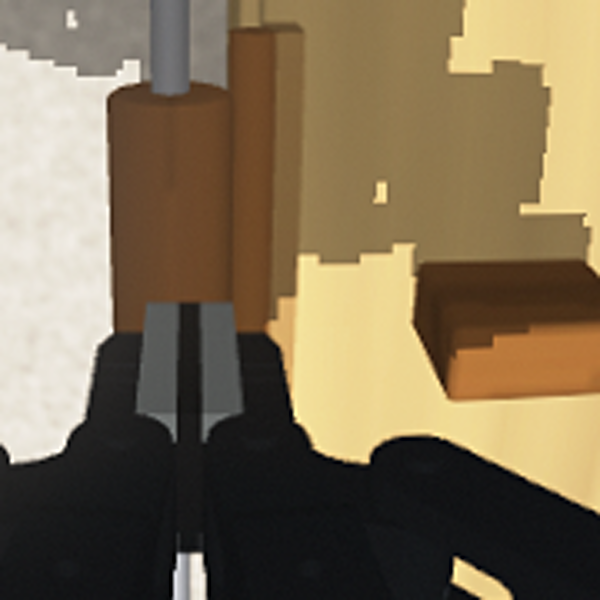

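Call:
servo_tool:
  rows:
    - [[0,0,0],[0,0,0.5],0]
    - [[0,0,0],[0,0,1],0]
    - [[0,0,0],[0,0,1.5],0]
    - [[0,0,0],[0,0,2],0]
    - [[0,0,0],[0,0,2.5],0]
    - [[0,0,0],[0,0,3],0]
    - [[0,0,0],[0,0,3.5],0]
    - [[0,0,0],[0,0,4],0]
    - [[0,0,0],[0,0,4],0]
    - [[0,0,0],[0,0,4],0]

```text
time: 39.55
tool_pos: [0.4832, 0.015, 0.1101]
tool_rot: [3.14, -0.001, 1.581]
wrist_force: [-0.4, 0.6, 1.0]
grip_width: 0.002
```

The force has dropped to zero, so the bail probably snapped. I'll retreat and check.

Call:
servo_tool:
  rows:
    - [[0,0,0],[0,0,-15],0]
    - [[0,0,0],[0,0,-40],0]
    - [[0,0,0],[0,0,-80],0]
    - [[0,0,0],[0,0,-120],0]
    - [[0,0,0],[0,0,-150],0]
    - [[0,0,0],[-60,0,-180],0]
    - [[0,0,0],[-100,0,-200],0]
    - [[0,0,0],[-100,0,-200],0]
    - [[0,0,0],[-100,0,-200],0]
    - [[0,0,0],[-100,0,-200],0]

```text
time: 40.55
tool_pos: [0.4835, -0.0841, 0.3096]
tool_rot: [3.141, -0.001, 1.582]
wrist_force: [-0.0, 0.0, -0.1]
grip_width: -0.001
```

```bash
python3 - <<'E'
from h import *
s,T=snap("wrist","w16"); print(readout.observe()["wrist_force"],pose()[:3,3])
cv2.imwrite("pics/w16c.png",cv2.resize(s["pixels"][0:200,180:380],(600,600),interpolation=cv2.INTER_CUBIC))
s,T=snap("scene","sc16"); a=cv2.resize(s["pixels"][170:250,190:290],(400,320),interpolation=cv2.INTER_CUBIC)
s,T=snap("side","sd16"); b=cv2.resize(s["pixels"][160:240,230:330],(400,320),interpolation=cv2.INTER_CUBIC)
cv2.imwrite("pics/c16.png",np.hstack([a,b]))
E
```

```text
[-0.53379356 -0.03962461  0.26607097] [ 0.4834921  -0.08354935  0.30950246]
```

View pics/w16c.png

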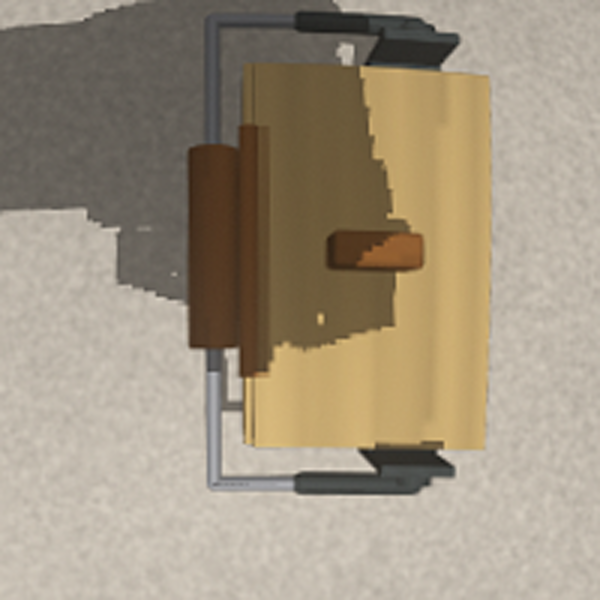

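View pics/c16.png

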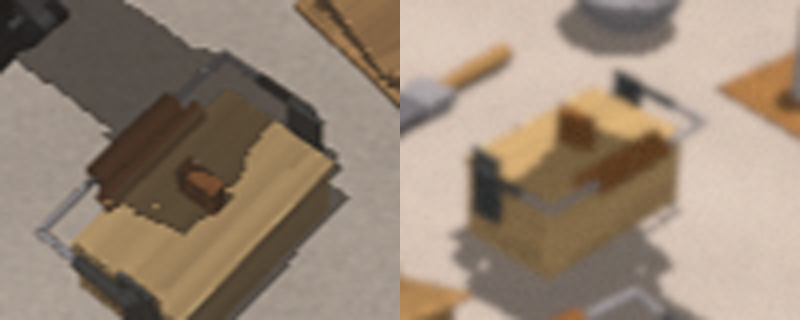

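```bash
cat > tri.py <<'E'
from h import *
def tri(obs):
    A=np.zeros((3,3));b=np.zeros(3);rs=[]
    for s,T,u,v in obs:
        o,d=ray(s,u,v,T); M=np.eye(3)-np.outer(d,d);A+=M;b+=M@o;rs.append((o,M))
    p=np.linalg.solve(A,b); return p,[round(1000*np.linalg.norm(M@(p-o)),1) for o,M in rs]
E
python3 - <<'E'
from tri import *
w,Tw=load("w16");a,Ta=load("sc16");b,Tb=load("sd16")
W=lambda u,v:(w,Tw,u/3+180-.33,v/3-.33)
A=lambda u,v:(a,Ta,u/4+190-.375,v/4+170-.375)
B=lambda u,v:(b,Tb,(u-400)/4+230-.375,v/4+160-.375)
print("wire -y",*tri([W(213,486),A(40,233),B(705,122)]))
print("wire -y",*tri([W(213,486),A(40,233)]))
print("wire -y",*tri([W(213,486),B(705,122)]))
print("wire +y",*tri([W(212,20),B(550,210)]))
for n in("sc16","sd16"):
    im=cv2.imread(f"pics/{n}.png")
    cv2.imwrite(f"pics/z_{n}.png",cv2.resize(im[185:245,190:250] if n=="sc16" else im[165:225,255:315],(600,600),interpolation=cv2.INTER_CUBIC))
E
```

```text
wire -y [ 0.4775747  -0.08015712  0.08169312] [np.float64(1.0), np.float64(1.4), np.float64(0.4)]
wire -y [ 0.47763139 -0.07999704  0.08133791] [np.float64(1.2), np.float64(1.2)]
wire -y [ 0.47698522 -0.08051634  0.081972  ] [np.float64(0.3), np.float64(0.3)]
wire +y [0.4749348  0.10883728 0.08431193] [np.float64(0.6), np.float64(0.6)]
```

View pics/z_sc16.png

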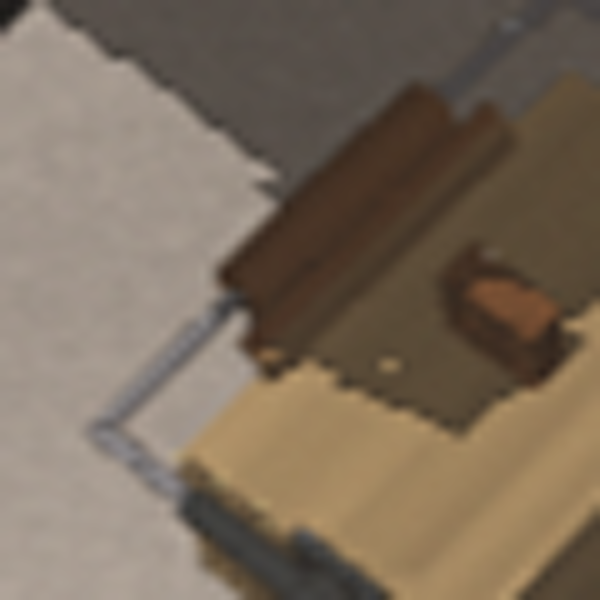

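View pics/z_sd16.png

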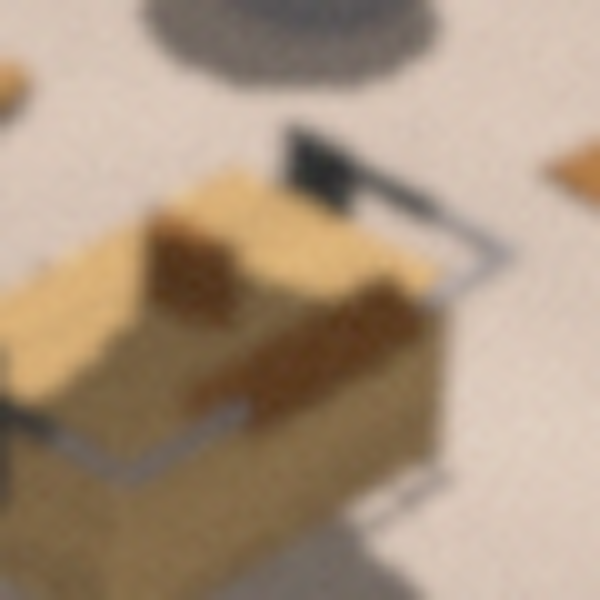

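The triangulated roller height, about 82 mm, falls between unsnapped and snapped. I'll repeat the earlier view (w14 pose) to compare directly.

Call:
servo_tool:
  rows:
    - [[0,0,0],[30,-4,20],0]
    - [[0,0,0],[60,-8,40],0]
    - [[0,0,0],[90,-13,70],0]
    - [[0,0,0],[98,-13,100],0]
    - [[0,0,0],[98,-13,125],0]
    - [[0,0,0],[98,-13,141],0]
    - [[0,0,0],[98,-13,141],0]
    - [[0,0,0],[98,-13,141],0]
    - [[0,0,0],[98,-13,141],0]
    - [[0,0,0],[98,-13,141],0]

```text
time: 41.7
tool_pos: [0.4704, 0.0129, 0.17]
tool_rot: [3.139, -0.0, 1.581]
wrist_force: [0.6, -1.2, 0.5]
grip_width: 0.002
```

```bash
python3 - <<'E'
from h import *
s,T=snap("wrist","w17"); print(pose()[:3,3])
a=cv2.imread("pics/w14.png")[40:240,240:370]; b=s["pixels"][40:240,240:370]
cv2.imwrite("pics/w17c.png",np.hstack([cv2.resize(x,(390,600),interpolation=cv2.INTER_CUBIC) for x in(a,b)]))
E
```

```text
[0.47032618 0.01278868 0.1699182 ]
```

View pics/w17c.png

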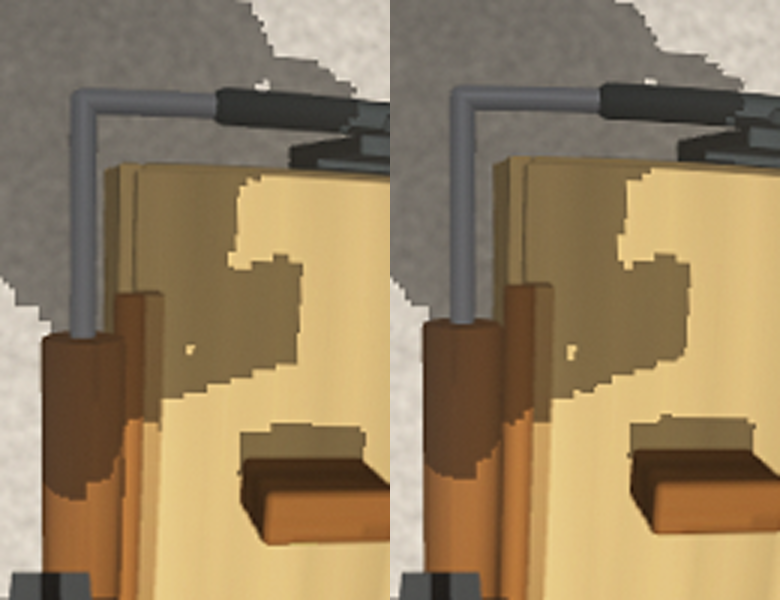

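The roller now looks narrower and sits below the catch bar (the bar overlaps it), which fits a snapped bail. I'll do a gentle touch from above to confirm: an unsnapped roller would be met at 93 mm or higher.

Call:
servo_tool:
  rows:
    - [[0,0,0],[2,6,15],0]
    - [[0,0,0],[2,6,30],0]
    - [[0,0,0],[2,6,42],0]
    - [[0,0,0],[2,6,50],0]
    - [[0,0,0],[2,6,55],0]
    - [[0,0,0],[2,6,58],0]
    - [[0,0,0],[2,6,60],0]
    - [[0,0,0],[2,6,62],0]
    - [[0,0,0],[2,6,63],0]
    - [[0,0,0],[2,6,63],0]

```text
time: 42.75
tool_pos: [0.476, 0.0148, 0.1062]
tool_rot: [3.14, -0.0, 1.581]
wrist_force: [-0.0, 0.7, 0.1]
grip_width: -0.001
```

There's no contact with the tips at 89 mm, so the roller is below and snapped. I'll retreat and make the final check.

Call:
servo_tool:
  rows:
    - [[0,0,0],[0,0,-20],0]
    - [[0,0,0],[0,0,-50],0]
    - [[0,0,0],[0,0,-90],0]
    - [[0,0,0],[0,0,-130],0]
    - [[0,0,0],[0,0,-170],0]
    - [[0,0,0],[-40,0,-200],0]
    - [[0,0,0],[-60,0,-230],0]
    - [[0,0,0],[-60,0,-240],0]
    - [[0,0,0],[-60,0,-240],0]
    - [[0,0,0],[-60,0,-240],0]

```text
time: 43.75
tool_pos: [0.4759, -0.0443, 0.3454]
tool_rot: [3.141, -0.001, 1.582]
wrist_force: [0.5, -1.4, -1.2]
grip_width: 0.001
```

```bash
python3 - <<'E'
from lidfit import *
s,T=snap("wrist","w18"); print(pose()[:3,3],readout.observe()["wrist_force"])
snap("scene","sc18"); snap("side","sd18")
E
```

```text
[ 0.47570241 -0.04427009  0.34503219] [-0.33993435 -0.39725781  0.24378892]
```

View pics/w18.png

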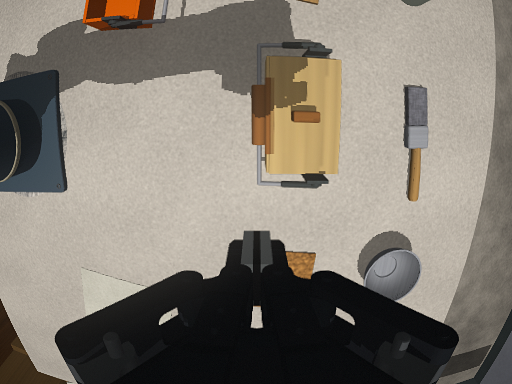

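View pics/sd18.png

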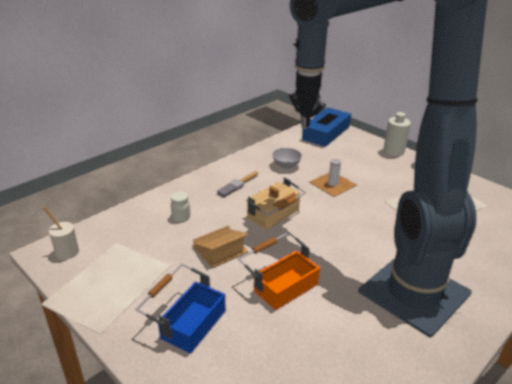

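The wrist and side views show the tin upright on the mat at side (335,172). The lid is seated with the bail down in front of its catch bar, the bystanders haven't moved, and the arm is clear. I'll hand in.

```bash
python3 -c "
from plant import job; print(job.close_job())"
```

```text
the job is handed in; nothing more can be done
None
```

I finished all three parts and handed the job in at about 44 s of the 72 s allowed; no verdict was reported.

- **Tin:** I stood the tall tin on the cork mat, close to its centre. The two short tins stayed in the box.
- **Lid:** I put the lid on the box with its catch bar at the front. It touched down at the expected height, and afterwards looked seated and level in the pictures. I did not measure its final position again.
- **Bail:** I carried the bail over by its roller and pushed it past the catch bar. The first push slid off the front of the roller, and a second was deflected as well. I moved the fingertips back and pushed again, and the resistance dropped to zero.

**Last checks:**
- **Bail snapped:** two checks say yes. The catch bar now overlaps the roller from above. A touch with the fingertips down to 89 mm met nothing, whereas an unsnapped roller would be met at about 93 mm.
- **Disagreement:** measuring the roller's height from several camera views gave 82–84 mm. A snapped roller should be about 75 mm, so I relied on the other two checks.
- **Rest of the scene:** the tin stood upright, the bowl, jar and brush looked unmoved, and the arm was clear of everything.

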